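# Tap the adapter plate true on the rotary drive and pin it with the locating plug

### The arm

A 6-joint arm with a two-finger parallel gripper is mounted at the origin on the work surface. World frame = base frame: x ahead of the robot, y to its left, z up, the work surface at z = 0. Lengths are in m, angles in rad, forces in N, time in s.
With the tool pointing down it reaches from about 0.375 to 0.975 m from the base axis. Payload 3.8 kg.
Tool frame: the origin (TCP) lies between the finger pads; the fingertips stand 17 mm ahead of it and the grasp point (between the pads) lies 2 mm behind it; y points along the fingers, z is the direction in which the jaws open and shut, and the axes are right-handed (so a half turn about y gives the same grasp; the last joint's range is limited). The gripper opens to 85 mm and grips with 20 to 120 N. Pads are 22 mm wide; open, the fingers measure 114 mm over their backs; the gripper's body (76 mm by 85 mm) begins 54 mm behind the grasp point. The pads swing forward as they close: fully open they stand 13 mm farther back than shut.
Start: joints at [-1.226, 0.264, 1.604, -0, 1.274, -0.037], TCP at [0.251, -0.626, 0.248] pointing down, gripper open.
Joint ranges: [-2.63, 2.63], [-0.94, 2.18], [0.31, 2.57], [-1.31, 4.45], [0, 2.66], [-2.55, 2.55]. Speed limits (rad/s): [2.57, 2.57, 3.14, 3.14, 3.14, 3.14].

### API

Orientations are given as a rotation vector (axis times angle).
In Python, from workcell import bot, eyes, nets gives the robot as it stands. The module is installed in compiled form; this text tells all that it offers.
- The arm moves only by the tool jog_arm, never from a script. Its arguments are lists of equal length, an entry for each row: "turn": the turn, a rotation vector about the tool's x, y, z in rad, a list of three; "slide": the shift along the tool's x, y, z in mm, a list of three; "grip": the opening in per cent of the stroke, from 0 (shut) to 100 (fully open). A call has 1 to 5 rows; each row shifts and turns the commanded pose from where the row before left it, along the tool's axes as they then stand; what a row does not reach is not made up. A row lasts 1/10 s, in which the tool goes at most 50 mm and 8.59 degrees, less where a joint would pass 70% of its speed; a pose out of reach is approached as far as the arm can. A call with a gripper value outside its range is refused whole. The fingers move at their own pace and stop on an object; "newtons" is the grip in N (left out, the last holds). Time passes only in rows, so rows that do not move let the fingers close. It gives the time, the measured TCP pose, the force and the opening at its end, in the units of the state.
- bot.read_state(): the state, without advancing time (a new reading comes with each control period).
- eyes.read_camera(name): name is "scene" or "top" or "wrist"; returns a dict with "img" (420x560x3 uint8, red, green, blue), "depth" (420x560 float32, m along the optical axis (not along the pixel's ray), 0 where there is no reading), "intrinsics" (3x3 intrinsics, pixels), "distortion" ([k1, k2, p1, p2, k3] as OpenCV has them; the pictures are not rectified), "position" and "rotation" of the camera in the world. Camera axes: x right, y down, z forward; pixel columns grow to the right and rows downward; lengths in m; the calibration is good to about 2 mm. A picture is of the moment at which its call begins.
- bot.finish_job(): hands the job in, once; it reports no verdict.
Trained networks look in a picture, given as the dict that the camera call returned (one of the last four; its "shot" number tells which), for a name from the list of things; names that differ only in an ending like _2 or _b are one class to them, and where a whole thing is asked for, a point or a joint stands for the part that bears it (a point fixed in the world has none). Each returns a list of dicts, best first, with "conf" (0 to 1); they miss things now and then, are a little off and sometimes report something else, mostly with a low value. They report only what shows in the picture. A call takes as long as a camera call. They do not tell look-alikes from the thing itself.
- nets.search_frame(thing, picture): "xyz" ([x, y, z] in m, in the coordinates of the camera as it stood for that picture, good to about 4 mm: the middle of the surface that is visible of it).
The state is a dict: "time": time; "q": joint angles; "joint_vel": joint speeds; "joint_torque": joint torques, N m; "tool_pos": TCP position; "tcp_rot": TCP orientation; "wrist_force": force on the tool from outside, world axes, zero at the start; "torque": the same for the moment, N m; "width": opening from 0.0 (shut) to 1.0 (fully open).
Only numpy, scipy, OpenCV 4.12 (cv2) and the standard library are available. Lean on these libraries where they do the work, as an engineer would, in place of code of your own. Each camera call takes 0.05 s, during which the arm holds its last target.

### The job

The square adapter plate lies loose, off centre and skew on the flange of the rotary drive. With the locating plug still in its stand, true the plate by gentle taps with the fingertips from opposite sides in turn, as it needs them, until it sits square to the drive's housing with its bore centred over the drive's bore to about a millimetre. Then take the plug from its stand, feel it down through the plate into the drive and press it past the spring balls until its head seats flush on the plate, bear down on it there for a moment with about 15 N (over 10, never 25) to bed it, and let go, leaving the other parts on the bench alone.

Things in the scene. Friction and masses are not known exactly. Their poses are not given: they have to be found in the camera images.
- plate: aluminium adapter plate, square, 110 x 110 x 20 mm, 0.7 kg, too wide to grip, 24 mm through bore in the middle, centre lines on top. Loose on the drive's flange: slides at 3 to 5 N; a push near an edge's end also turns it (45 mm beside the middle: about 0.45 degree per mm). Starts 8 to 15 degrees skew, any quarter turn is as good. Origin: centre of underside, x, y square to its edges, z up
- drive: rotary indexing drive, fixed: grey housing 150 x 150 x 50 mm with a round flange, 136 mm diameter, its flat top 62 mm above the bench; two thin centre lines scribed across flange and housing cross at the bore. A motor 58 mm wide juts 60 mm from one side, below 65 mm. Origin: centre of underside, below the bore; x points to the motor, x, y square to the housing's sides
- bore (a point): centre of the mouth of the drive's 24 mm bore, 46 mm deep, in the middle of the drive's top face, z up. Two spring balls in its wall, 12 mm down, grip the plug: it must be pressed past them with a few newtons, and is then free to go on to its seat, where the push rises steeply
- plug: steel locating plug, 0.3 kg, upright in its stand: shank 22 mm diameter, 44 mm long, the last 4 mm tapered to 19 mm at the nose (1 mm play all round in the bores); above it a knurled head to grip, 33 mm diameter, 34 mm high, whose underside is the shoulder that seats on the plate. Origin: centre of the nose's end, z up the axis; shoulder at z = 44 mm, head's top at 78 mm
- stand: black block 56 x 56 x 50 mm fixed on the bench, with a 25 mm hole from the top in which the plug hangs by its shoulder, to the left or to the right of the drive. Origin: centre of its underside
- blank_tall: bystander: loose white plastic round blank 40 mm diameter, 45 mm high, standing on the bench. Origin: centre of its underside
- blank_short: bystander: loose aluminium round blank 40 mm diameter, 25 mm high, standing on the bench. Origin: centre of its underside
- wrench: bystander: loose steel wrench 180 mm long lying on the bench along its x axis. Origin: its middle, underside
There are look-alikes about, which are no part of the job. Several things have the shape of the plug; the one meant has the colours described above.

How it is judged:
On the way, in this order (a step that is already met when the one before it is completed fails the run):
1. the plate lies centred on the drive's bore within 2 mm, square to the housing within 3 degrees, flat, still and untouched, while the plug still hangs in its stand (horizontal distance between plate and bore below 0.002 m and (angle between the x axis of plate and the x axis of drive, either way round below 0.0524 rad or angle between the x axis of plate and the y axis of drive, either way round below 0.0524 rad) and angle between plate's own z axis and vertical below 0.03 rad and linear speed of plate below 0.005 m/s and contact force between the fingers and plate below 0.2 N and distance of plug from where it was at the start of the episode below 0.005 m), for 0.3 s.
2. the plug is bedded: its shoulder, down on the plate within 1.5 mm, bears on the plate with more than 10 N (z of plug in the frame of bore below -0.0225 m and horizontal distance between plug and bore below 0.0025 m and contact force between plug and plate above 10 N), for 0.2 s.
At the end, for the whole second after the job is handed in: the plate lies flat on the flange, centred on the bore within 2.5 mm and square to the housing within 4 degrees, and the plug stands upright through both bores, its shoulder down on the plate within 1.5 mm, all at rest and released (horizontal distance between each of plate, plug and bore below 0.0025 m and (angle between the x axis of plate and the x axis of drive, either way round below 0.07 rad or angle between the x axis of plate and the y axis of drive, either way round below 0.07 rad) and z of plate in the frame of bore below 0.002 m and angle between plate's own z axis and vertical below 0.03 rad and z of plug in the frame of bore below -0.0225 m and angle between plug's own z axis and vertical below 0.06 rad and linear speed of each of plug, plate below 0.005 m/s); the robot touches nothing.
It fails at once if the fingers push or hit the plate with more than 15 N (contact force between the fingers and plate above 15 N).
It fails at once if the plug is forced against the plate with more than 25 N (contact force between plug and plate above 25 N).
It fails at once if the plug is forced against the drive with more than 25 N (contact force between plug and drive above 25 N).
It fails at once if a blank or the wrench on the bench is moved by more than 15 mm (distance of any of blank_tall, blank_short, wrench from where it was at the start of the episode above 0.015 m).
It also fails if it takes over 72 s, if anything falls off the work surface, if the arm or the gripper's body presses on something with over 40 N, if the wrist force passes 120 N, or if a joint passes its speed limit or range.

## Working session

There is one attempt and no reset: what is moved stays moved. The work goes in short steps, Python scripts to look and compute and a tool call to move; the robot and the scene stay as the last step left them, time stands still between calls to the robot, and variables do not carry over. Pictures are saved under pics/ and viewed, and the job is handed in when it is done.

Besides the shell and the picture viewer there is one more tool, called after "Request:" in YAML: its name, and indented under it one key for each argument. jog_arm: Moves the arm, as the interface text tells. Its arguments: {"type":"object","properties":{"turn":{"type":"array"},"slide":{"type":"array"},"grip":{"type":"array"},"newtons":{"type":"number"}},"required":["turn","slide","grip"]}

```bash
mkdir -p pics; ls
cat > h.py <<'E'
import numpy as np, cv2
from workcell import bot, eyes, nets
def shot(n,fn=None):
    d=eyes.read_camera(n)
    if fn: cv2.imwrite('pics/'+fn,d['img'][:,:,::-1])
    return d
E
python3 - <<'E'
from h import *
for n in ['scene','top','wrist']:
    d=shot(n,n+'0.png'); print(n,d['position'],d['rotation'],d['intrinsics'],d['distortion'])
s=bot.read_state(); print(s)
E
```

```text
pics
scene [1.27214414 0.00430703 0.70253819] [-1.78591067 -1.65403142  0.74729147] [[416.34688994   0.         276.25562886]
 [  0.         416.34688994 210.64692104]
 [  0.           0.           1.        ]] [-0.09659737  0.          0.          0.          0.        ]
top [0.47159292 0.0126318  1.06477494] [-2.20641412  2.14638786 -0.09537537] [[391.76209111   0.         279.77437097]
 [  0.         391.76209111 208.921461  ]
 [  0.           0.           1.        ]] [-0.0850177  0.         0.         0.         0.       ]
wrist [ 0.31868707 -0.59969209  0.37362314] [ 2.39923035 -1.6211925  -0.23679264] [[332.20702138   0.         278.56211246]
 [  0.         332.20702138 209.31859277]
 [  0.           0.           1.        ]] [-0.02453308  0.          0.          0.          0.        ]
{'time': 0.15, 'q': array([-1.22590677e+00,  2.64587435e-01,  1.60502971e+00, -9.91156640e-07,
        1.27369159e+00, -3.68885764e-02]), 'joint_vel': array([ 0.00093204, -0.00231747, -0.00368089, -0.00037279, -0.00043166,
        0.00156649]), 'joint_torque': array([ 5.50207878e-04, -5.15906847e+01, -3.67958629e+01, -6.21384902e-05,
        8.05433141e-03, -1.08538075e-05]), 'tool_pos': array([ 0.25131552, -0.62591276,  0.24725958]), 'tcp_rot': array([-0.38917836,  2.01427869, -2.01080303]), 'wrist_force': array([ 0.1761468 ,  0.63742525, -0.36500426]), 'torque': array([-0.02079875, -0.0746623 ,  0.00512285]), 'width': 1.000625791669339}
```

View pics/scene0.png

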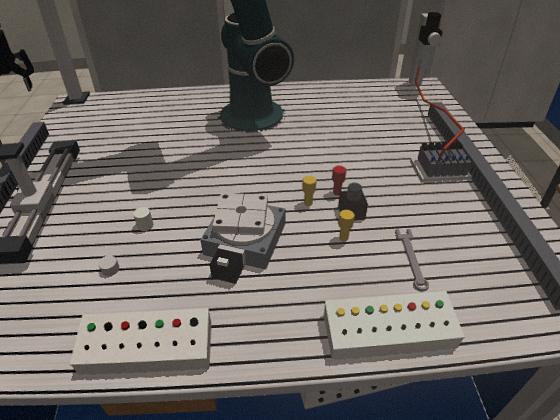

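View pics/top0.png

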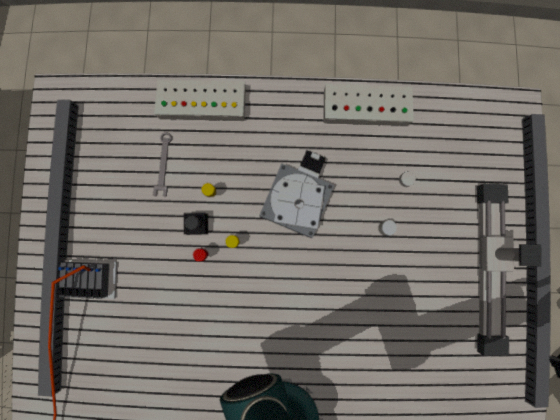

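```bash
cat >> h.py <<'E'
from scipy.spatial.transform import Rotation as R
def ray(d,uv):
    p=cv2.undistortPoints(np.array(uv,float).reshape(-1,1,2),d['intrinsics'],np.array(d['distortion'])).reshape(-1,2)
    v=np.c_[p,np.ones(len(p))]
    return v@R.from_rotvec(d['rotation']).as_matrix().T
def atz(d,uv,z):
    r=ray(d,uv); c=np.array(d['position']); return c+r*((z-c[2])/r[:,2])[:,None]
def proj(d,P):
    Rm=R.from_rotvec(d['rotation']).as_matrix()
    return cv2.projectPoints(np.array(P,float).reshape(-1,3),cv2.Rodrigues(Rm.T)[0],-Rm.T@np.array(d['position']),d['intrinsics'],np.array(d['distortion']))[0].reshape(-1,2)
E
python3 - <<'E'
from h import *
s=cv2.imread('pics/scene0.png');t=cv2.imread('pics/top0.png')
a=cv2.resize(s[140:290,190:400],None,fx=3.5,fy=3.5,interpolation=cv2.INTER_CUBIC)
b=cv2.resize(t[140:270,170:350],None,fx=4,fy=4,interpolation=cv2.INTER_CUBIC)
cv2.imwrite('pics/ca.png',a);cv2.imwrite('pics/cb.png',b)
d=shot('top')
for n in ['plug','stand','plate','drive','blank_tall','blank_short','wrench']:
    for r in nets.search_frame(n,d)[:4]:
        w=R.from_rotvec(d['rotation']).as_matrix()@r['xyz']+d['position']; print(n,r['conf'],w.round(4),proj(d,w).round(0))
E
```

```text
plug 0.73 [0.475  0.134  0.0787] [[231. 241.]]
plug 0.64 [0.5176 0.2324 0.0807] [[193. 222.]]
plug 0.63 [0.6039 0.1959 0.0797] [[209. 189.]]
plug 0.51 [0.4386 0.2117 0.0807] [[200. 254.]]
stand 0.85 [0.5152 0.221  0.0557] [[199. 224.]]
plate 0.76 [ 0.5689 -0.0292  0.0846] [[297. 205.]]
drive 0.83 [ 0.6277 -0.0375  0.0473] [[300. 184.]]
blank_tall 0.47 [ 0.5231 -0.2722  0.0487] [[389. 226.]]
blank_short 0.62 [ 0.6545 -0.3289  0.0253] [[407. 179.]]
wrench 0.55 [0.6733 0.3403 0.0052] [[163. 167.]]
```

View pics/ca.png

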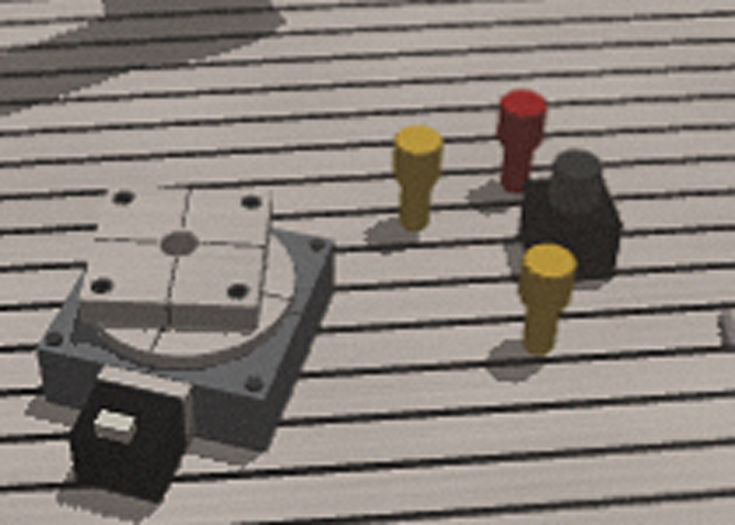

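View pics/cb.png

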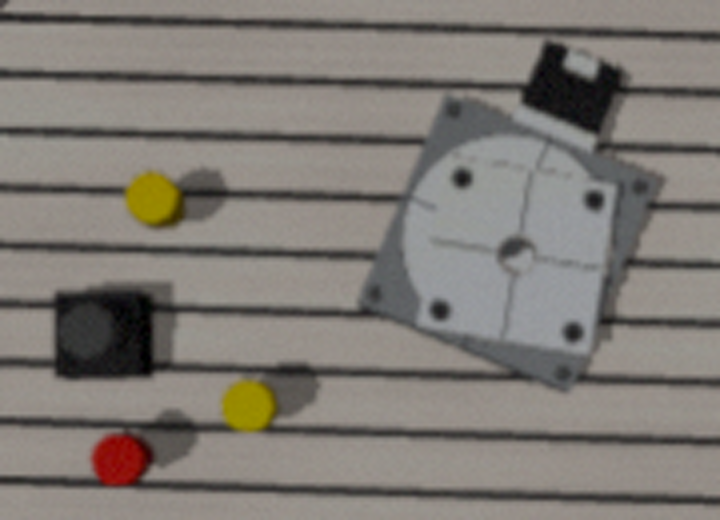

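View pics/wrist0.png

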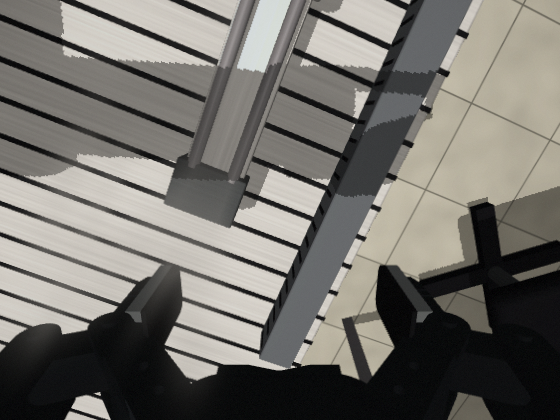

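```bash
cat >> h.py <<'E'
def down(yaw): # tool y down; tool x at world angle yaw; z = x cross y
    x=np.array([np.cos(yaw),np.sin(yaw),0]);y=np.array([0,0,-1.]);z=np.cross(x,y)
    return np.c_[x,y,z]
def delta(p,yaw):
    s=bot.read_state(); T=R.from_rotvec(s['tcp_rot']).as_matrix()
    rv=R.from_matrix(T.T@down(yaw)).as_rotvec()
    print('t',round(s['time'],2),'pos',s['tool_pos'].round(4),'yaw',np.degrees(np.arctan2(T[1,0],T[0,0])).round(2),'slide(mm, now axes)',(T.T@(np.array(p)-s['tool_pos'])*1000).round(1),'turn deg',np.degrees(rv).round(2),'rad',rv.round(4),'F',s['wrist_force'].round(2),'w',round(s['width'],3))
E
python3 - <<'E'
from h import *
s=bot.read_state(); T=R.from_rotvec(s['tcp_rot']).as_matrix(); print(T.round(3))
d=shot('wrist'); C=R.from_rotvec(d['rotation']).as_matrix()
print((T.T@C).round(3), T.T@(d['position']-s['tool_pos']))
# rough drive from top: housing corners pixel (crop/4+offset)
t=shot('top')
c=np.array([[448,95],[662,178],[362,305],[566,388]])/4+[170,140]
w=atz(t,c,0.05);print(w.round(4),w.mean(0))
m=np.array([[555,140]])/4+[170,140]
print(np.degrees(np.arctan2(w[0]-w[2],1))[:0], np.degrees(np.arctan2(*(w[0]-w[2])[[1,0]])),np.degrees(np.arctan2(*(w[1]-w[3])[[1,0]])))
pc=np.array([[445,150],[617,182],[420,328],[592,353],[515,255]])/4+[170,140]
w=atz(t,pc,0.082);print(w.round(4)); print(np.degrees(np.arctan2(*(w[1]-w[3])[[1,0]])))
E
```

```text
[[-0.928  0.     0.373]
 [-0.373 -0.    -0.928]
 [ 0.    -1.     0.   ]]
[[-0.     0.959  0.283]
 [ 0.    -0.283  0.959]
 [ 1.     0.    -0.   ]] [-0.0722894  -0.12652248  0.00061879]
[[ 0.6801  0.0113  0.05  ]
 [ 0.6289 -0.1303  0.05  ]
 [ 0.5402  0.0634  0.05  ]
 [ 0.4901 -0.0702  0.05  ]] [ 0.58482414 -0.03146222  0.05      ]
[] -20.421804111729266 -23.42235880906061
[[ 0.638   0.0123  0.082 ]
 [ 0.6206 -0.0973  0.082 ]
 [ 0.5246  0.0249  0.082 ]
 [ 0.5118 -0.0834  0.082 ]
 [ 0.5723 -0.0336  0.082 ]]
-7.244833717060842
```

Run:
```python
from h import *
t=shot('top'); dp=t['depth']
v,u=np.mgrid[0:420:2,0:560:2]; uv=np.c_[u.ravel(),v.ravel()]; z=dp[v,u].ravel(); k=z>0
P=ray(t,uv[k])*z[k][:,None]+t['position']
for x0 in np.arange(0.15,0.85,0.1):
    print(round(x0,2),[ (lambda q: round(float(q.max()),2) if len(q) else 0)(P[(abs(P[:,0]-x0)<.05)&(abs(P[:,1]-y0)<.05)][:,2]) for y0 in np.arange(-.65,.5,.1)])
delta([0.35,-0.60,0.36],np.radians(-158))
delta([0.632,-0.049,0.22],np.radians(-20.5))
```

```text
0.15 [0.05, 0.06, 0.0, 0.01, 0.01, 0.01, 0.42, 0.42, 0.3, 0.01, 0.01, 0.01]
0.25 [0.05, 0.31, 0.01, 0.01, 0.01, 0.01, 0.01, 0.25, 0.01, 0.01, 0.01, 0.01]
0.35 [0.06, 0.06, 0.0, 0.01, 0.01, 0.01, 0.01, 0.01, 0.01, 0.01, 0.01, 0.1]
0.45 [0.05, 0.21, 0.01, 0.0, 0.01, 0.01, 0.05, 0.01, 0.08, 0.08, 0.01, 0.06]
0.55 [0.05, 0.06, 0.0, 0.01, 0.05, 0.05, 0.09, 0.09, 0.08, 0.09, 0.01, 0.01]
0.65 [0.05, 0.06, 0.01, 0.03, 0.01, 0.06, 0.09, 0.08, 0.08, 0.08, 0.01, 0.01]
0.75 [0.05, 0.0, 0.01, 0.01, 0.0, 0.01, 0.06, 0.01, 0.01, 0.01, 0.01, 0.01]
t 0.7 pos [ 0.2515 -0.6264  0.2483] yaw -158.12 slide(mm, now axes) [-101.3 -111.7   12.2] turn deg [-0.01 -0.12  0.  ] rad [-0.0001 -0.0021  0.    ] F [-0.4  -0.43 -0.52] w 1.001
t 0.7 pos [ 0.2515 -0.6264  0.2483] yaw -158.12 slide(mm, now axes) [-568.3   28.3 -394.1] turn deg [-0.0000e+00 -1.3762e+02  1.0000e-02] rad [-0.000e+00 -2.402e+00  1.000e-04] F [-0.4  -0.43 -0.52] w 1.001
```

Request:
jog_arm:
  turn:
    - [0,0,0]
    - [0,0,0]
    - [0,0,0]
    - [0,0,0]
    - [0,0,0]
  slide:
    - [0,-40,0]
    - [-20,-30,-14]
    - [-40,0,-28]
    - [-40,0,-28]
    - [-40,0,-28]
  grip: [100,100,100,100,100]

```text
time: 1.2
tool_pos: [0.3455, -0.4822, 0.3189]
tcp_rot: [-0.387, 2.012, -2.014]
wrist_force: [0.3, 0.1, -0.8]
width: 1.005
```

Request:
jog_arm:
  turn:
    - [0,0,0]
    - [0,0,0]
    - [0,0,0]
    - [0,0,0]
    - [0,0,0]
  slide:
    - [-40,0,-28]
    - [-40,0,-28]
    - [-40,0,-28]
    - [-40,0,-28]
    - [-40,0,-28]
  grip: [100,100,100,100,100]

```text
time: 1.7
tool_pos: [0.4791, -0.2771, 0.3187]
tcp_rot: [-0.388, 2.012, -2.013]
wrist_force: [0.8, -0.6, 0.4]
width: 1.002
```

Request:
jog_arm:
  turn:
    - [0,0,0]
    - [0,0,0]
    - [0,0,0]
    - [0,0,0]
    - [0,0,0]
  slide:
    - [-40,0,-28]
    - [-40,0,-28]
    - [-40,0,-28]
    - [-40,0,-28]
    - [-30,0,-20]
  grip: [100,100,100,100,100]

```text
time: 2.2
tool_pos: [0.6066, -0.0828, 0.3185]
tcp_rot: [-0.389, 2.011, -2.011]
wrist_force: [0.7, -0.3, -0.4]
width: 0.998
```

Run:
```python
from h import *
delta([0.632,-0.049,0.22],np.radians(-20.5)); print(bot.read_state()['q'])
```

```text
t 2.2 pos [ 0.6066 -0.0828  0.3185] yaw -158.03 slide(mm, now axes) [-36.1  98.6 -21.8] turn deg [-6.0000e-02 -1.3753e+02 -3.0000e-02] rad [-1.1000e-03 -2.4004e+00 -6.0000e-04] F [ 0.65 -0.33 -0.4 ] w 0.998
[-1.76584967e-01  1.10352741e-01  1.65612795e+00  6.09473266e-04
  1.37438736e+00  1.01066871e+00]
```

Request:
jog_arm:
  turn:
    - [0,-0.145,0]
    - [0,-0.145,0]
    - [0,-0.145,0]
    - [0,-0.145,0]
    - [0,-0.145,0]
  slide:
    - [0,10,0]
    - [0,10,0]
    - [0,10,0]
    - [0,10,0]
    - [0,10,0]
  grip: [100,100,100,100,100]

```text
time: 2.7
tool_pos: [0.6055, -0.0854, 0.2679]
tcp_rot: [-0.957, 1.538, -1.538]
wrist_force: [-0.1, 0.0, 1.3]
width: 0.999
```

Request:
jog_arm:
  turn:
    - [0,-0.145,0]
    - [0,-0.145,0]
    - [0,-0.145,0]
    - [0,-0.145,0]
    - [0,-0.145,0]
  slide:
    - [0,10,0]
    - [0,10,0]
    - [0,10,0]
    - [0,10,0]
    - [0,0,0]
  grip: [100,100,100,100,100]

```text
time: 3.2
tool_pos: [0.6044, -0.0854, 0.2264]
tcp_rot: [-1.325, 1.013, -1.008]
wrist_force: [-0.6, -0.2, -0.5]
width: 0.997
```

Request:
jog_arm:
  turn:
    - [0,-0.145,0]
    - [0,-0.145,0]
    - [0,-0.145,0]
    - [0,-0.145,0]
    - [0,-0.145,0]
  slide:
    - [0,0,0]
    - [0,0,0]
    - [0,0,0]
    - [0,0,0]
    - [0,0,0]
  grip: [50,50,50,50,50]

```text
time: 3.7
tool_pos: [0.6055, -0.0856, 0.2284]
tcp_rot: [-1.523, 0.453, -0.454]
wrist_force: [-0.3, 0.8, 0.1]
width: 0.504
```

Request:
jog_arm:
  turn:
    - [0,-0.145,0]
    - [0,-0.08,0]
    - [0,0,0]
    - [0,0,0]
  slide:
    - [0,0,0]
    - [0,0,0]
    - [0,0,0]
    - [0,0,0]
  grip: [50,50,50,50]

```text
time: 4.1
tool_pos: [0.6055, -0.0856, 0.2284]
tcp_rot: [-1.552, 0.284, -0.284]
wrist_force: [0.7, -0.2, 0.0]
width: 0.498
```

Run:
```python
from h import *
delta([0.632,-0.049,0.22],np.radians(-20.5))
shot('wrist','w1.png')
```

```text
t 4.1 pos [ 0.6055 -0.0856  0.2284] yaw -20.73 slide(mm, now axes) [11.8  8.4 43.6] turn deg [-0.   -0.23  0.01] rad [-0.0001 -0.004   0.0002] F [ 0.66 -0.19  0.04] w 0.498
```

View pics/w1.png

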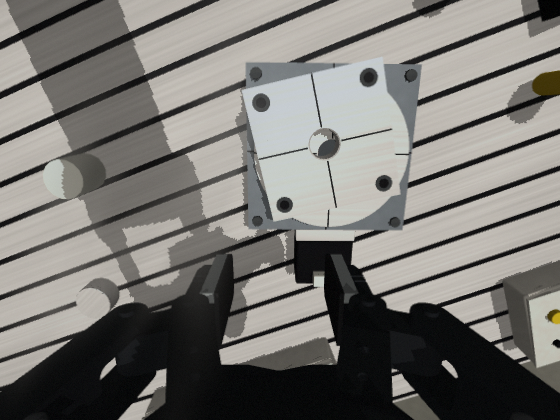

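Run:
```python
from h import *
s=cv2.imread('pics/w1.png')
cv2.imwrite('pics/c1.png',cv2.resize(s[50:240,225:435],None,fx=3,fy=3,interpolation=cv2.INTER_CUBIC))
```

```text
(no output)
```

View pics/c1.png

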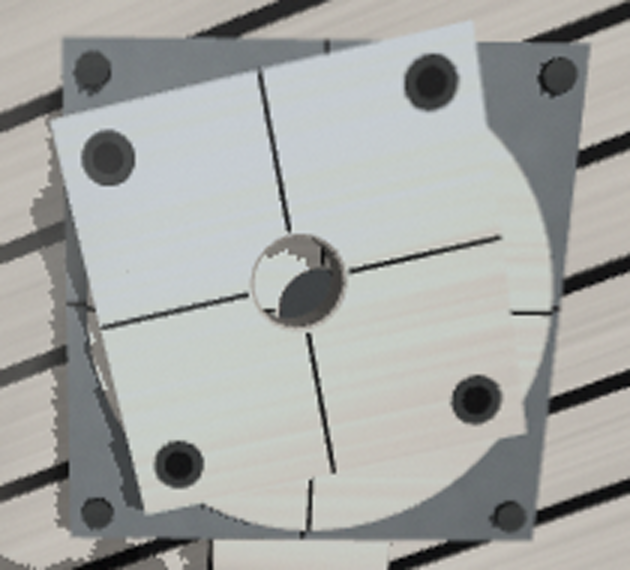

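```bash
cat >> h.py <<'E'
def isect(a,b,c,d):
    a,b,c,d=[np.array(q)[:2] for q in (a,b,c,d)]
    t=np.linalg.solve(np.c_[b-a,-(d-c)],c-a); return a+t[0]*(b-a)
def ang(a,b): return np.degrees(np.arctan2(b[1]-a[1],b[0]-a[0]))
E
python3 - <<'E'
from h import *
d=shot('wrist')
f=lambda p,z: atz(d,np.array([p])/3+np.array([225,50])-1/3,z)[0]
L1=f((327,46),.05),f((309,500),.062); L2=f((76,303),.05),f((530,312),.062)
print('drive',isect(*L1,*L2),ang(*L1),ang(*L2)-90)
C=[f(p,.05) for p in [(63,38),(590,43),(533,540),(72,535)]]
print('housing',np.mean(C,0),[ang(C[i],C[(i+1)%4]) for i in range(4)],[np.linalg.norm(C[i]-C[(i+1)%4]) for i in range(4)])
M1=f((262,75),.082),f((333,472),.082); M2=f((102,327),.082),f((500,238),.082)
print('plate',isect(*M1,*M2),ang(*M1),ang(*M2)-90)
P=[f(p,.082) for p in [(52,120),(470,22),(145,513)]]; print('platecorner mid',(P[1]+P[2])/2,np.linalg.norm(P[0]-P[1]),np.linalg.norm(P[0]-P[2]))
print(f((299,281),.082))
E
```

```text
drive [ 0.58768562 -0.0297624 ] -21.354055539911254 -21.17172176488056
housing [ 0.58790326 -0.02942516  0.05      ] [np.float64(68.99109694292756), np.float64(-21.04303255623085), np.float64(-111.39519251913872), np.float64(158.8580169492366)] [np.float64(0.14998449476697281), np.float64(0.15030745132494042), np.float64(0.15024514000957384), np.float64(0.14929487885844375)]
plate [ 0.57546358 -0.03470903] -8.337705091725411 -8.090571838565026
platecorner mid [ 0.57536075 -0.03528321  0.082     ] 0.10905700307300932 0.10972289836561866
[ 0.57500201 -0.03464586  0.082     ]
```

```bash
cat >> h.py <<'E'
DC=np.array([0.5878,-0.0296]); DY=np.radians(-21.15)
def d2w(x,y): c,s=np.cos(DY),np.sin(DY); return DC+np.array([c*x-s*y,s*x+c*y])/1000
def w2d(p): c,s=np.cos(DY),np.sin(DY); q=(np.array(p)[:2]-DC)*1000; return np.array([c*q[0]+s*q[1],-s*q[0]+c*q[1]])
def st():
    s=bot.read_state(); T=R.from_rotvec(s['tcp_rot']).as_matrix()
    f=s['wrist_force']; c,sn=np.cos(DY),np.sin(DY)
    print('t',round(s['time'],2),'drive xy',w2d(s['tool_pos']).round(2),'z',(s['tool_pos'][2]*1000).round(2),'yaw-rel',(np.degrees(np.arctan2(T[1,0],T[0,0])-DY)).round(2),'F_d',np.round([c*f[0]+sn*f[1],-sn*f[0]+c*f[1],f[2]],2),'w',round(s['width'],3))
E
python3 - <<'E'
from h import *
st(); delta([*d2w(-110,-5),0.15],DY)
E
```

```text
t 4.2 drive xy [ 36.68 -45.81] z 228.32 yaw-rel 0.46 F_d [ 0.24  0.66 -0.42] w 0.503
t 4.2 pos [ 0.6055 -0.0856  0.2283] yaw -20.69 slide(mm, now axes) [-146.4   78.3   42. ] turn deg [0.   0.46 0.  ] rad [0.     0.008  0.0001] F [ 0.46  0.53 -0.42] w 0.503
```

Request:
jog_arm:
  turn:
    - [0,0.008,0]
    - [0,0,0]
    - [0,0,0]
    - [0,0,0]
    - [0,0,0]
  slide:
    - [-30,10,9]
    - [-35,14,10]
    - [-35,14,10]
    - [-35,0,10]
    - [-11,0,3]
  grip: [80,80,80,80,80]

```text
time: 4.7
tool_pos: [0.4809, 0.0074, 0.1891]
tcp_rot: [-1.551, 0.291, -0.286]
wrist_force: [0.3, -0.5, -0.2]
width: 0.799
```

Request:
jog_arm:
  turn:
    - [0,0,0]
    - [0,0,0]
  slide:
    - [0,0,0]
    - [0,0,0]
  grip: [80,80]

```text
time: 4.9
tool_pos: [0.4855, 0.0056, 0.1912]
tcp_rot: [-1.551, 0.286, -0.291]
wrist_force: [0.1, -0.5, 0.7]
width: 0.799
```

Run:
```python
from h import *
st()
d=shot('wrist','w2.png'); s=bot.read_state(); T=R.from_rotvec(s['tcp_rot']).as_matrix()
v,u=np.mgrid[0:420,0:560]; uv=np.c_[u.ravel(),v.ravel()]; z=d['depth'].ravel(); k=(z>0)&(z<0.2)
P=(ray(d,uv[k])*z[k][:,None]+d['position']-s['tool_pos'])@T*1000
for lo in range(-60,30,6):
    q=P[(P[:,1]>=lo)&(P[:,1]<lo+6)]
    for sg in (-1,1):
        r=q[q[:,2]*sg>0]
        if len(r): print(lo,sg,len(r),'x',np.percentile(r[:,0],[1,99]).round(1),'z',np.percentile(r[:,2],[1,99]).round(1),'ymax',r[:,1].max().round(1))
d=shot('scene','s2.png')
```

```text
t 4.9 drive xy [-108.08   -4.06] z 191.2 yaw-rel 0.08 F_d [ 0.28 -0.41  0.75] w 0.799
-60 -1 2711 x [-17.4   9.9] z [-66.3  -1.6] ymax -54.0
-60 1 2695 x [-17.5   9.5] z [ 1.6 66.1] ymax -54.0
-54 -1 2041 x [-16.9  11.7] z [-66.3 -26.4] ymax -48.0
-54 1 2104 x [-16.8  11.8] z [26.4 65.6] ymax -48.0
-48 -1 3898 x [-13.4  11.2] z [-65.8 -32. ] ymax -42.0
-48 1 3853 x [-13.5  11. ] z [31.7 65.3] ymax -42.0
-42 -1 1200 x [-13.7  -5.8] z [-65.1 -33.3] ymax -36.0
-42 1 1182 x [-13.7  -5.9] z [32.5 64.6] ymax -36.0
-36 -1 359 x [-13.5  -4.6] z [-57.  -35.5] ymax -30.0
-36 1 337 x [-13.9  -5.2] z [35.3 56.7] ymax -30.0
-30 -1 548 x [-11.5   5.1] z [-40.7 -33.9] ymax -24.0
-30 1 539 x [-11.6   4.7] z [33.7 40.5] ymax -24.0
-24 -1 455 x [-11.3  10.7] z [-47.6 -33.9] ymax -18.0
-24 1 489 x [-11.3  10.7] z [33.7 47.3] ymax -18.0
-18 -1 467 x [-11.1  10.6] z [-47.5 -34.2] ymax -12.0
-18 1 466 x [-11.2  10.8] z [33.7 47.2] ymax -12.0
-12 -1 396 x [-11.1  10.4] z [-47.5 -34.2] ymax -6.0
-12 1 390 x [-11.2  10.4] z [33.7 47.3] ymax -6.0
-6 -1 354 x [-11.1  10.6] z [-47.5 -34.1] ymax -0.0
-6 1 361 x [-11.1  10.7] z [33.7 47.4] ymax -0.0
0 -1 254 x [-11.   10.5] z [-46.1 -34.1] ymax 6.0
0 1 256 x [-11.   11.1] z [33.7 45.3] ymax 5.9
6 -1 58 x [-9.3 10.4] z [-34.8 -34.2] ymax 9.6
6 1 55 x [-9.8  9.7] z [33.7 36. ] ymax 9.2
```

View pics/w2.png

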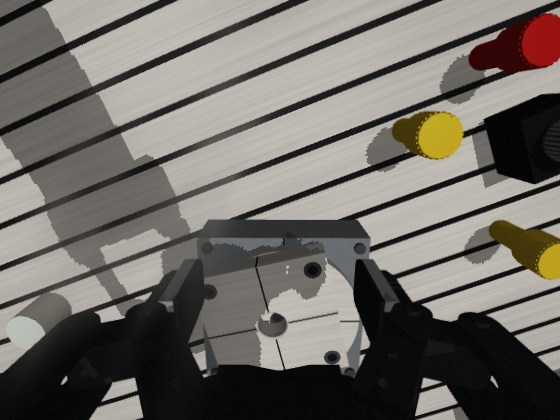

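View pics/s2.png

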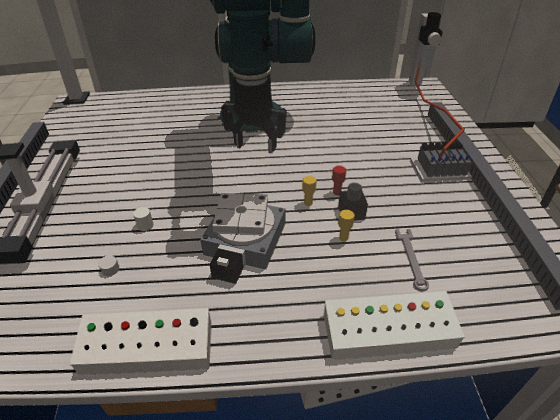

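Request:
jog_arm:
  turn:
    - [0,0,0]
    - [0,0,0]
    - [0,0,0]
    - [0,0,0]
    - [0,0,0]
  slide:
    - [0,35,0]
    - [0,35,0]
    - [0,35,0]
    - [0,8,0]
    - [3,0,0]
  grip: [80,80,80,80,80]

```text
time: 5.5
tool_pos: [0.4861, 0.0044, 0.0759]
tcp_rot: [-1.552, 0.292, -0.286]
wrist_force: [0.3, -0.3, -0.3]
width: 0.801
```

Request:
jog_arm:
  turn:
    - [0,0,0]
    - [0,0,0]
    - [0,0,0]
    - [0,0,0]
    - [0,0,0]
  slide:
    - [4,0,0]
    - [4,0,0]
    - [2,0,0]
    - [2,0,0]
    - [1,0,0]
  grip: [80,80,80,80,80]

```text
time: 6.0
tool_pos: [0.4998, 0.0001, 0.078]
tcp_rot: [-1.551, 0.288, -0.29]
wrist_force: [0.1, 1.0, 0.4]
width: 0.794
```

Run:
```python
from h import *
st()
```

```text
t 6.0 drive xy [-92.79  -4.08] z 78.01 yaw-rel 0.08 F_d [-0.26  0.97  0.41] w 0.794
```

Request:
jog_arm:
  turn:
    - [0,0,0]
    - [0,0,0]
    - [0,0,0]
    - [0,0,0]
    - [0,0,0]
  slide:
    - [1.5,0,0]
    - [1.5,0,0]
    - [1,0,0]
    - [1,0,0]
    - [1,0,0]
  grip: [80,80,80,80,80]

```text
time: 6.5
tool_pos: [0.5047, -0.002, 0.0772]
tcp_rot: [-1.551, 0.289, -0.288]
wrist_force: [-0.6, -0.4, 0.3]
width: 0.801
```

Request:
jog_arm:
  turn:
    - [0,0,0]
    - [0,0,0]
    - [0,0,0]
    - [0,0,0]
    - [0,0,0]
  slide:
    - [1,0,0]
    - [1,0,0]
    - [1,0,0]
    - [1,0,0]
    - [1,0,0]
  grip: [80,80,80,80,80]

```text
time: 7.0
tool_pos: [0.508, -0.0028, 0.077]
tcp_rot: [-1.55, 0.291, -0.286]
wrist_force: [-4.1, 5.1, 3.1]
width: 0.796
```

Run:
```python
from h import *
st(); shot('wrist','w3.png'); shot('top','t3.png')
```

```text
t 7.0 drive xy [-84.1   -3.85] z 76.99 yaw-rel 0.08 F_d [-5.65  3.26  3.08] w 0.796
```

View pics/w3.png

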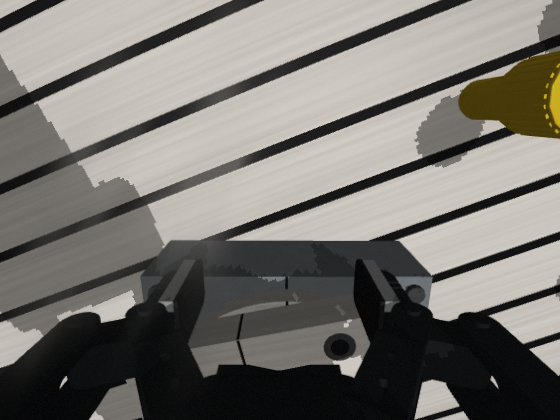

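Request:
jog_arm:
  turn:
    - [0,0,0]
    - [0,0,0]
    - [0,0,0]
    - [0,0,0]
    - [0,0,0]
  slide:
    - [1,0,0]
    - [1,0,0]
    - [1,0,0]
    - [1,0,0]
    - [1,0,0]
  grip: [80,80,80,80,80]

```text
time: 7.6
tool_pos: [0.5127, -0.0046, 0.077]
tcp_rot: [-1.55, 0.291, -0.286]
wrist_force: [-4.3, 4.0, 3.6]
width: 0.802
```

Run:
```python
from h import *
st(); 
d=shot('scene','s3.png')
s=d['img'][:,:,::-1]
cv2.imwrite('pics/cs3.png',cv2.resize(s[140:290,190:400],None,fx=3.5,fy=3.5,interpolation=cv2.INTER_CUBIC))
```

```text
t 7.6 drive xy [-79.05  -3.75] z 77.0 yaw-rel 0.08 F_d [-5.46  2.22  3.58] w 0.802
```

View pics/cs3.png

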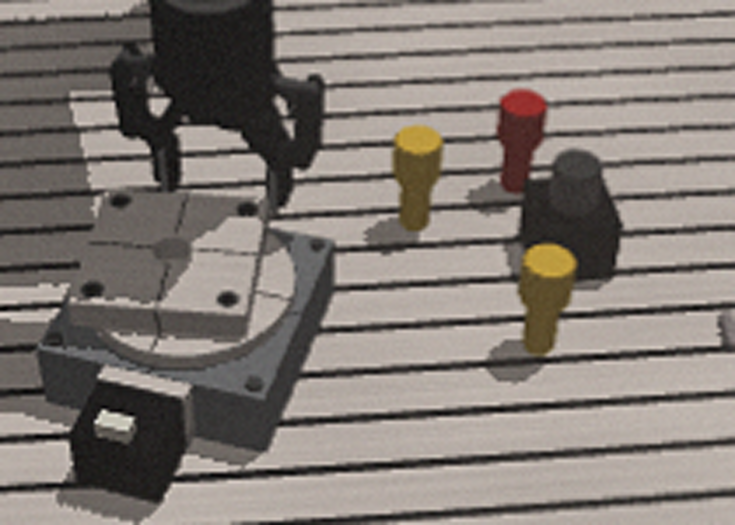

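Request:
jog_arm:
  turn:
    - [0,0,0]
    - [0,0,0]
    - [0,0,0]
    - [0,0,0]
    - [0,0,0]
  slide:
    - [1.2,0,0]
    - [1.2,0,0]
    - [1.2,0,0]
    - [1.2,0,0]
    - [1,0,0]
  grip: [80,80,80,80,80]

```text
time: 8.15
tool_pos: [0.5182, -0.0067, 0.077]
tcp_rot: [-1.55, 0.291, -0.286]
wrist_force: [-4.0, 4.7, 3.5]
width: 0.803
```

Run:
```python
from h import *
st();
```

```text
t 8.15 drive xy [-73.17  -3.75] z 76.99 yaw-rel 0.08 F_d [-5.4   2.98  3.46] w 0.803
```

Request:
jog_arm:
  turn:
    - [0,0,0]
    - [0,0,0]
    - [0,0.1,0]
    - [0,0.145,0]
    - [0,0.145,0]
  slide:
    - [-8,0,0]
    - [-8,-20,0]
    - [0,-40,0]
    - [0,-40,0]
    - [0,-35,0]
  grip: [80,80,80,80,80]

```text
time: 8.65
tool_pos: [0.5045, -0.002, 0.2141]
tcp_rot: [-1.487, 0.596, -0.599]
wrist_force: [0.2, 0.9, 0.4]
width: 0.802
```

Request:
jog_arm:
  turn:
    - [0,0.145,0]
    - [0,0.145,0]
    - [0,0.145,0]
    - [0,0.145,0]
    - [0,0.145,0]
  slide:
    - [0,0,0]
    - [0,0,0]
    - [0,0,0]
    - [0,0,0]
    - [0,0,0]
  grip: [80,80,80,80,80]

```text
time: 9.15
tool_pos: [0.5044, -0.0021, 0.2123]
tcp_rot: [-1.247, 1.148, -1.149]
wrist_force: [0.0, -0.3, 0.1]
width: 0.799
```

Request:
jog_arm:
  turn:
    - [0,0.145,0]
    - [0,0.145,0]
    - [0,0.145,0]
    - [0,0.02,0]
    - [0,0,0]
  slide:
    - [0,0,0]
    - [0,0,0]
    - [0,0,0]
    - [0,0,0]
    - [0,0,0]
  grip: [80,80,80,80,80]

```text
time: 9.65
tool_pos: [0.5044, -0.002, 0.2122]
tcp_rot: [-1.014, 1.472, -1.473]
wrist_force: [-0.4, -0.3, -0.1]
width: 0.797
```

Run:
```python
from h import *
st();delta([*d2w(-5,-108),0.21],DY-np.pi/2)
```

```text
t 9.65 drive xy [-87.74  -4.35] z 212.22 yaw-rel -89.73 F_d [-0.31 -0.4  -0.13] w 0.797
t 9.65 pos [ 0.5044 -0.002   0.2122] yaw -110.88 slide(mm, now axes) [104.    2.3  82.3] turn deg [-0.02  0.27  0.01] rad [-0.0003  0.0047  0.0001] F [-0.43 -0.26 -0.13] w 0.797
```

Request:
jog_arm:
  turn:
    - [0,0.0047,0]
    - [0,0,0]
    - [0,0,0]
    - [0,0,0]
    - [0,0,0]
  slide:
    - [35,0,27]
    - [35,0,27]
    - [34,0,28]
    - [0,0,0]
    - [0,0,0]
  grip: [80,80,80,80,80]

```text
time: 10.15
tool_pos: [0.5433, -0.1293, 0.212]
tcp_rot: [-1.01, 1.479, -1.477]
wrist_force: [0.0, 0.7, -0.8]
width: 0.802
```

Run:
```python
from h import *
st();shot('wrist','w4.png')
```

```text
t 10.15 drive xy [  -5.54 -109.09] z 211.98 yaw-rel -90.17 F_d [-0.23  0.66 -0.76] w 0.802
```

View pics/w4.png

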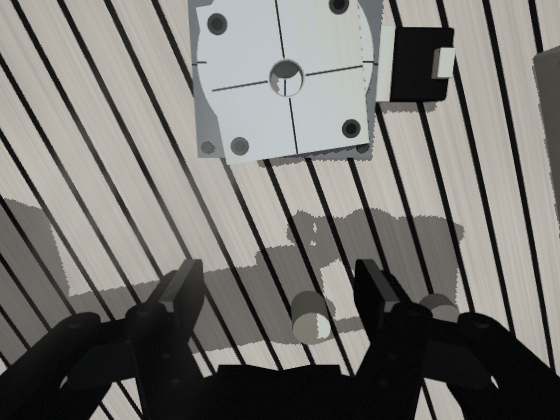

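Run:
```python
from h import *
s=cv2.imread('pics/w4.png')
cv2.imwrite('pics/c4.png',cv2.resize(s[0:170,185:395],None,fx=3.5,fy=3.5,interpolation=cv2.INTER_CUBIC))
```

```text
(no output)
```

View pics/c4.png

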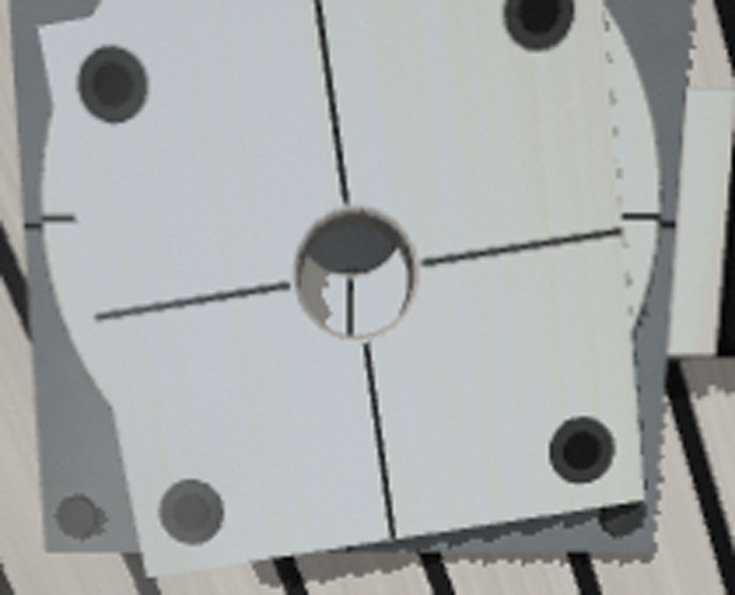

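```bash
cat >> h.py <<'E'
def meas(d,off,sc,plate,drive=None):
    f=lambda p,z: atz(d,(np.array([p])+0.5)/sc+np.array(off)-0.5,z)[0]
    M=[f(p,.082) for p in plate]; c=isect(*M)
    a1,a2=[(ang(*m)-np.degrees(DY)+45)%90-45 for m in (M[:2],M[2:])]
    print('plate drive-frame',w2d(c).round(2),'skew',round(a1,2),round(a2,2))
    for (p,q,z) in drive or []:
        a,b=f(p,z),f(q,z); print(' drive line pts',w2d(a).round(2),w2d(b).round(2))
E
python3 - <<'E'
from h import *
d=shot('wrist')
meas(d,(185,0),3.5,[(320,10),(392,535),(97,318),(618,232)],[((60,218),(640,216),.062),((350,280),(350,335),.062)])
E
```

```text
plate drive-frame [  0.27 -13.29] skew 8.54 8.75
 drive line pts [-64.69   0.52] [63.17  0.73]
 drive line pts [ -0.72 -12.61] [ -0.68 -24.29]
```

Request:
jog_arm:
  turn:
    - [0,0,0]
    - [0,0,0]
    - [0,0,0]
    - [0,0,0]
    - [0,0,0]
  slide:
    - [0,30,11]
    - [0,40,0]
    - [0,40,0]
    - [0,24,0]
    - [0,0,0]
  grip: [80,80,80,80,80]

```text
time: 10.75
tool_pos: [0.5494, -0.13, 0.0739]
tcp_rot: [-1.018, 1.484, -1.471]
wrist_force: [-0.3, 0.0, 0.3]
width: 0.799
```

Request:
jog_arm:
  turn:
    - [0,-0.003,0]
    - [0,0,0]
    - [0,0,0]
    - [0,0,0]
    - [0,0,0]
  slide:
    - [-5,0,0]
    - [-5,0,0]
    - [-4,0,0]
    - [-2,0,0]
    - [-2,0,0]
  grip: [80,80,80,80,80]

```text
time: 11.25
tool_pos: [0.5609, -0.1156, 0.0794]
tcp_rot: [-1.011, 1.473, -1.476]
wrist_force: [-0.1, 0.0, -0.3]
width: 0.794
```

Request:
jog_arm:
  turn:
    - [0,0,0]
    - [0,0,0]
    - [0,0,0]
    - [0,0,0]
    - [0,0,0]
  slide:
    - [-1,0,0]
    - [-1,0,0]
    - [-1,0,0]
    - [-1,0,0]
    - [-1,0,0]
  grip: [80,80,80,80,80]

```text
time: 11.75
tool_pos: [0.5617, -0.1113, 0.0781]
tcp_rot: [-1.012, 1.475, -1.475]
wrist_force: [-1.2, -3.6, -0.1]
width: 0.8
```

Run:
```python
from h import *
st()
```

```text
t 11.75 drive xy [  5.17 -85.58] z 78.14 yaw-rel -89.97 F_d [ 0.16 -3.82 -0.06] w 0.8
```

Request:
jog_arm:
  turn:
    - [0,0,0]
    - [0,0,0]
    - [0,0,0]
    - [0,0,0]
    - [0,0,0]
  slide:
    - [-1.2,0,0]
    - [-1.2,0,0]
    - [-1.2,0,0]
    - [-1.2,0,0]
    - [-1.2,0,0]
  grip: [80,80,80,80,80]

```text
time: 12.25
tool_pos: [0.5636, -0.1055, 0.0781]
tcp_rot: [-1.012, 1.476, -1.475]
wrist_force: [-3.0, -2.5, 0.7]
width: 0.804
```

Request:
jog_arm:
  turn:
    - [0,0,0]
    - [0,0,0]
    - [0,0,0]
    - [0,0,0]
    - [0,0,0]
  slide:
    - [-1.2,0,0]
    - [-1.2,0,0]
    - [-1.2,0,0]
    - [-1.2,0,0]
    - [-1.2,0,0]
  grip: [80,80,80,80,80]

```text
time: 12.75
tool_pos: [0.5663, -0.0997, 0.0782]
tcp_rot: [-1.012, 1.475, -1.475]
wrist_force: [-3.1, -2.3, 0.0]
width: 0.803
```

Run:
```python
from h import *
st();shot('wrist','w5.png')
```

```text
t 12.75 drive xy [  5.2  -73.14] z 78.2 yaw-rel -89.98 F_d [-2.09 -3.26  0.04] w 0.803
```

View pics/w5.png

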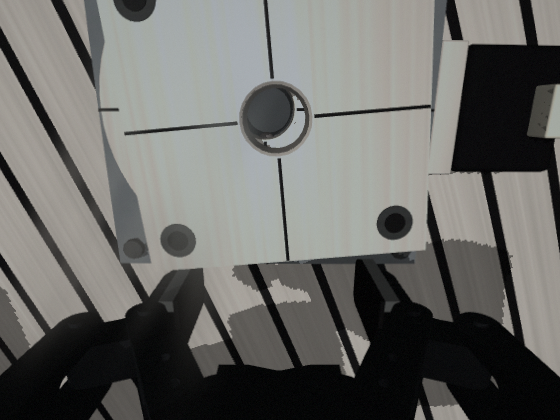

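Run:
```python
from h import *
d=shot('wrist','w5b.png')
meas(d,(0,0),1,[(266,10),(287,255),(128,132),(428,106)],[((110,109),(300,109),.062)])
s=d['img'][:,:,::-1]
cv2.imwrite('pics/c5.png',cv2.resize(s[0:270,90:440],None,fx=2.2,fy=2.2,interpolation=cv2.INTER_CUBIC))
```

```text
plate drive-frame [ 4.62 -3.69] skew 4.95 4.83
 drive line pts [-6.412e+01  1.000e-02] [14.61 -0.19]
```

View pics/c5.png

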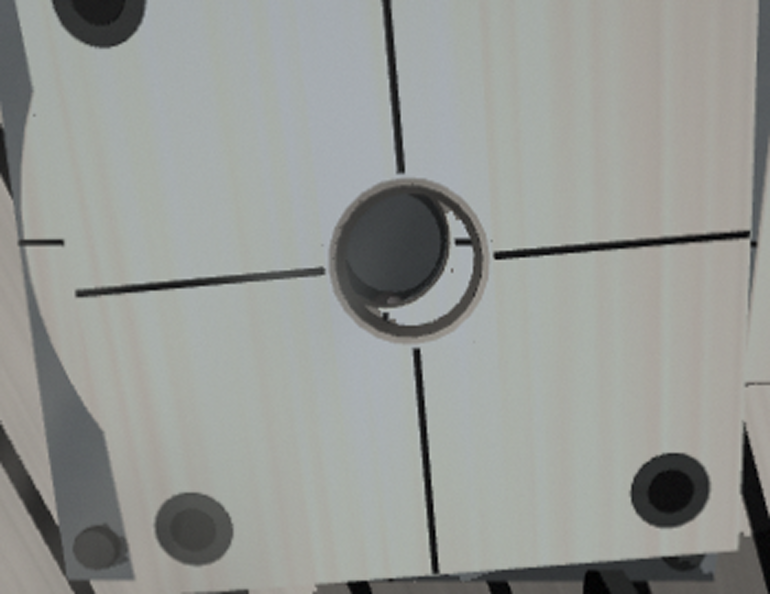

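Request:
jog_arm:
  turn:
    - [0,0,0]
    - [0,0,0]
    - [0,0,0]
    - [0,0,0]
    - [0,0,0]
  slide:
    - [-1.4,0,0]
    - [-1.4,0,0]
    - [-1.4,0,0]
    - [-1.4,0,0]
    - [-1.4,0,0]
  grip: [80,80,80,80,80]

```text
time: 13.35
tool_pos: [0.5688, -0.0932, 0.0782]
tcp_rot: [-1.012, 1.476, -1.475]
wrist_force: [-2.5, -3.2, -0.6]
width: 0.798
```

Run:
```python
from h import *
st()
d=shot('wrist','w6.png')
s=d['img'][:,:,::-1]
cv2.imwrite('pics/c6.png',cv2.resize(s[0:270,90:440],None,fx=2.2,fy=2.2,interpolation=cv2.INTER_CUBIC))
```

```text
t 13.35 drive xy [  5.18 -66.16] z 78.22 yaw-rel -89.98 F_d [-1.14 -3.89 -0.58] w 0.798
```

View pics/c6.png

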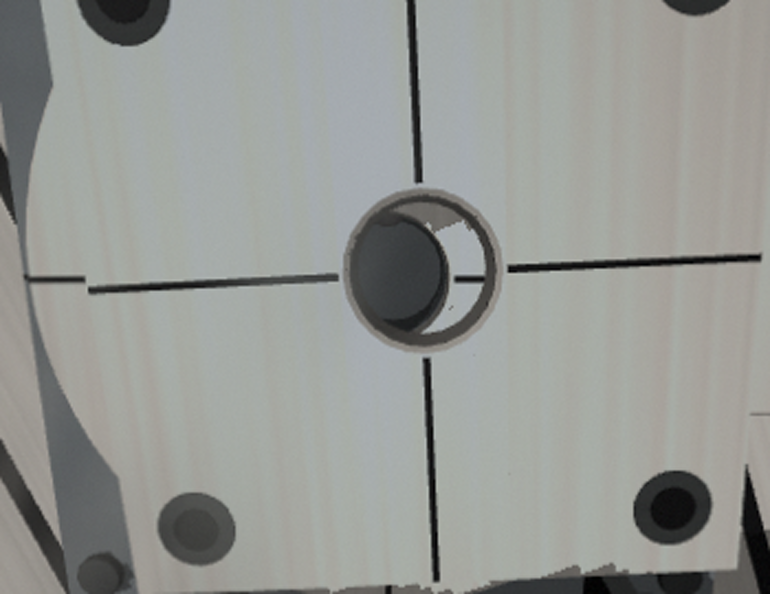

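Run:
```python
from h import *
d=shot('wrist')
meas(d,(90,0),2.2,[(411,10),(436,575),(92,290),(760,257)],[((60,279),(470,279),.062)])
```

```text
plate drive-frame [6.93 1.61] skew 2.8 2.79
 drive line pts [-62.14  -0.08] [16.13 -0.23]
```

Request:
jog_arm:
  turn:
    - [0,0,0]
    - [0,0,0]
    - [0,-0.1,0]
    - [0,-0.145,0]
    - [0,-0.145,0]
  slide:
    - [8,0,0]
    - [8,-20,0]
    - [0,-40,0]
    - [0,-40,0]
    - [0,-10,0]
  grip: [80,80,80,80,80]

```text
time: 13.95
tool_pos: [0.567, -0.1092, 0.1948]
tcp_rot: [-1.215, 1.181, -1.196]
wrist_force: [1.1, -0.8, 1.2]
width: 0.807
```

Request:
jog_arm:
  turn:
    - [0,-0.145,0]
    - [0,-0.145,0]
    - [0,-0.145,0]
    - [0,-0.145,0]
    - [0,-0.145,0]
  slide:
    - [0,0,0]
    - [0,0,0]
    - [0,0,0]
    - [0,0,0]
    - [0,0,0]
  grip: [80,80,80,80,80]

```text
time: 14.45
tool_pos: [0.5638, -0.1084, 0.1891]
tcp_rot: [-1.473, 0.638, -0.642]
wrist_force: [0.4, -0.2, 0.5]
width: 0.8
```

Request:
jog_arm:
  turn:
    - [0,-0.145,0]
    - [0,-0.145,0]
    - [0,-0.145,0]
    - [0,-0.02,0]
    - [0,0,0]
  slide:
    - [0,0,0]
    - [0,0,0]
    - [0,0,0]
    - [0,0,0]
    - [0,0,0]
  grip: [80,80,80,80,80]

```text
time: 14.95
tool_pos: [0.5635, -0.1084, 0.1887]
tcp_rot: [-1.55, 0.291, -0.293]
wrist_force: [1.2, 0.1, -0.9]
width: 0.801
```

Run:
```python
from h import *
st();delta([*d2w(97,2),0.08],DY)
```

```text
t 14.95 drive xy [  5.74 -82.28] z 188.73 yaw-rel -0.19 F_d [ 1.11  0.5  -0.93] w 0.801
t 14.95 pos [ 0.5635 -0.1084  0.1887] yaw -21.34 slide(mm, now axes) [ 90.8 108.9  84.5] turn deg [-0.04 -0.19  0.07] rad [-0.0007 -0.0034  0.0013] F [ 1.21  0.07 -0.93] w 0.801
```

Request:
jog_arm:
  turn:
    - [0,-0.0034,0]
    - [0,0,0]
    - [0,0,0]
    - [0,0,0]
    - [0,0,0]
  slide:
    - [32,0,30]
    - [32,0,30]
    - [27,0,24.5]
    - [0,0,0]
    - [0,35,0]
  grip: [80,80,80,80,80]

```text
time: 15.45
tool_pos: [0.6835, -0.0622, 0.159]
tcp_rot: [-1.551, 0.279, -0.298]
wrist_force: [-0.1, -1.2, 0.5]
width: 0.801
```

Request:
jog_arm:
  turn:
    - [0,0,0]
    - [0,0,0]
    - [0,0,0]
    - [0,0,0]
    - [0,0,0]
  slide:
    - [0,35,0]
    - [0,25,0]
    - [0,14,0]
    - [-4,0,0]
    - [-4,0,0]
  grip: [80,80,80,80,80]

```text
time: 15.95
tool_pos: [0.671, -0.0594, 0.0802]
tcp_rot: [-1.551, 0.287, -0.289]
wrist_force: [1.0, -0.4, 0.5]
width: 0.8
```

Request:
jog_arm:
  turn:
    - [0,0,0]
    - [0,0,0]
    - [0,0,0]
    - [0,0,0]
    - [0,0,0]
  slide:
    - [-4,0,0]
    - [-3,0,0]
    - [-2,0,0]
    - [-1,0,0]
    - [-1,0,0]
  grip: [80,80,80,80,80]

```text
time: 16.45
tool_pos: [0.6607, -0.0552, 0.0797]
tcp_rot: [-1.552, 0.287, -0.288]
wrist_force: [0.2, 0.0, 1.0]
width: 0.802
```

Run:
```python
from h import *
st()
```

```text
t 16.45 drive xy [77.2   2.37] z 79.73 yaw-rel 0.18 F_d [0.2  0.13 0.95] w 0.802
```

Request:
jog_arm:
  turn:
    - [0,0,0]
    - [0,0,0]
    - [0,0,0]
    - [0,0,0]
    - [0,0,0]
  slide:
    - [-1,0,0]
    - [-1,0,0]
    - [-1,0,0]
    - [-1,0,0]
    - [-1,0,0]
  grip: [80,80,80,80,80]

```text
time: 16.95
tool_pos: [0.6564, -0.0539, 0.0793]
tcp_rot: [-1.552, 0.286, -0.288]
wrist_force: [1.5, -1.9, -1.5]
width: 0.8
```

Request:
jog_arm:
  turn:
    - [0,0,0]
    - [0,0,0]
    - [0,0,0]
    - [0,0,0]
    - [0,0,0]
  slide:
    - [-1,0,0]
    - [-1,0,0]
    - [-1,0,0]
    - [-1,0,0]
    - [-1,0,0]
  grip: [80,80,80,80,80]

```text
time: 17.45
tool_pos: [0.6511, -0.0517, 0.0793]
tcp_rot: [-1.552, 0.287, -0.287]
wrist_force: [2.7, -2.3, -2.1]
width: 0.801
```

Run:
```python
from h import *
st()
d=shot('wrist','w7.png')
s=d['img'][:,:,::-1]
cv2.imwrite('pics/c7.png',cv2.resize(s[0:270,90:440],None,fx=2.2,fy=2.2,interpolation=cv2.INTER_CUBIC))
```

```text
t 17.45 drive xy [67.04  2.2 ] z 79.28 yaw-rel 0.18 F_d [ 3.3  -1.18 -2.07] w 0.801
```

View pics/c7.png

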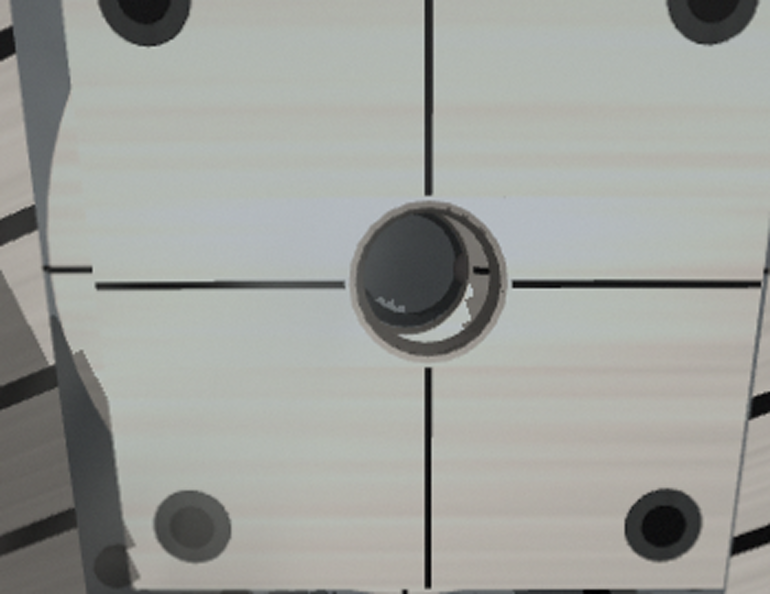

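Run:
```python
from h import *
d=shot('wrist')
meas(d,(90,0),2.2,[(429,10),(429,580),(98,286),(760,284)],[((70,269),(480,270),.062)])
meas(d,(90,0),2.2,[(429,10),(429,580),(98,286),(760,284)],[((400,592),(405,592),.05)])
```

```text
plate drive-frame [1.47 3.95] skew 0.48 0.37
 drive line pts [ -0.32 -64.53] [-0.2  14.03]
plate drive-frame [1.47 3.95] skew 0.48 0.37
 drive line pts [73.54 -1.68] [73.53 -0.5 ]
```

Request:
jog_arm:
  turn:
    - [0,0,0]
    - [0,0,0]
  slide:
    - [-0.9,0,0]
    - [-0.9,0,0]
  grip: [80,80]

```text
time: 17.75
tool_pos: [0.6498, -0.051, 0.0794]
tcp_rot: [-1.551, 0.287, -0.288]
wrist_force: [3.3, -1.9, -2.1]
width: 0.805
```

Run:
```python
from h import *
st()
d=shot('wrist','w8.png')
s=d['img'][:,:,::-1]
cv2.imwrite('pics/c8.png',cv2.resize(s[0:270,90:440],None,fx=2.2,fy=2.2,interpolation=cv2.INTER_CUBIC))
```

```text
t 17.75 drive xy [65.5   2.43] z 79.37 yaw-rel 0.16 F_d [ 3.79 -0.61 -2.09] w 0.805
```

View pics/c8.png

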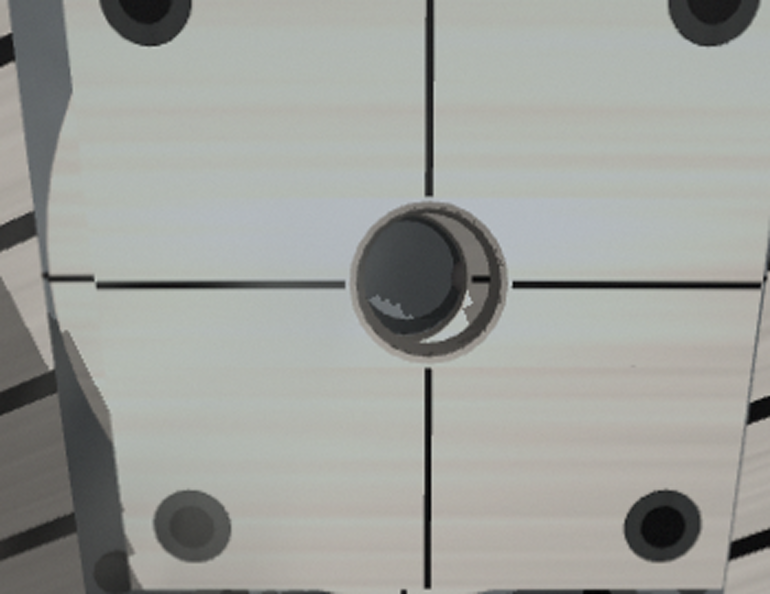

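Run:
```python
from h import *
d=shot('wrist')
meas(d,(90,0),2.2,[(429,10),(429,580),(98,285.5),(760,284.5)],[((70,277.5),(480,279),.062)])
```

```text
plate drive-frame [-0.1   4.23] skew 0.47 0.27
 drive line pts [ -0.31 -64.45] [-0.08 14.36]
```

Request:
jog_arm:
  turn:
    - [0,0,0]
    - [0,0,0]
    - [0,0.1,0]
    - [0,0.145,0]
    - [0,0.145,0]
  slide:
    - [8,0,0]
    - [8,-20,0]
    - [0,-40,0]
    - [0,-40,0]
    - [0,0,0]
  grip: [80,80,80,80,80]

```text
time: 18.35
tool_pos: [0.6687, -0.057, 0.1872]
tcp_rot: [-1.484, 0.587, -0.604]
wrist_force: [0.7, -1.1, 1.1]
width: 0.803
```

Request:
jog_arm:
  turn:
    - [0,0.145,0]
    - [0,0.145,0]
    - [0,0.145,0]
    - [0,0.145,0]
    - [0,0.145,0]
  slide:
    - [0,0,0]
    - [0,0,0]
    - [0,0,0]
    - [0,0,0]
    - [0,0,0]
  grip: [80,80,80,80,80]

```text
time: 18.85
tool_pos: [0.664, -0.0565, 0.1791]
tcp_rot: [-1.248, 1.149, -1.146]
wrist_force: [0.6, -0.3, 0.9]
width: 0.801
```

Request:
jog_arm:
  turn:
    - [0,0.145,0]
    - [0,0.145,0]
    - [0,0.145,0]
    - [0,0.023,0]
    - [0,0,0]
  slide:
    - [0,0,0]
    - [0,0,0]
    - [0,0,0]
    - [0,0,0]
    - [0,0,0]
  grip: [80,80,80,80,80]

```text
time: 19.35
tool_pos: [0.6642, -0.0566, 0.1791]
tcp_rot: [-1.014, 1.474, -1.473]
wrist_force: [-0.9, 0.1, -0.7]
width: 0.801
```

Run:
```python
from h import *
st();delta([*d2w(0,95),0.08],DY-np.pi/2)
```

```text
t 19.35 drive xy [81.03  2.4 ] z 179.09 yaw-rel -89.81 F_d [-0.87 -0.24 -0.7 ] w 0.801
t 19.35 pos [ 0.6642 -0.0566  0.1791] yaw -110.96 slide(mm, now axes) [-92.9  99.2 -80.6] turn deg [ 0.07  0.19 -0.  ] rad [ 0.0012  0.0034 -0.    ] F [-0.9   0.09 -0.7 ] w 0.801
```

Request:
jog_arm:
  turn:
    - [0.001,0.0034,0]
    - [0,0,0]
    - [0,0,0]
    - [0,0,0]
    - [0,0,0]
  slide:
    - [-33,0,-28]
    - [-33,0,-28]
    - [-27,0,-25]
    - [0,0,0]
    - [0,35,0]
  grip: [80,80,80,80,80]

```text
time: 19.85
tool_pos: [0.627, 0.0605, 0.1501]
tcp_rot: [-1.001, 1.465, -1.478]
wrist_force: [1.3, 0.1, -0.0]
width: 0.805
```

Request:
jog_arm:
  turn:
    - [0,0,0]
    - [0,0,0]
    - [0,0,0]
    - [0,0,0]
    - [0,0,0]
  slide:
    - [0,35,0]
    - [0,20,0]
    - [0,9,0]
    - [4,0,0]
    - [4,0,0]
  grip: [80,80,80,80,80]

```text
time: 20.35
tool_pos: [0.6207, 0.0512, 0.0813]
tcp_rot: [-1.008, 1.475, -1.478]
wrist_force: [1.2, -0.9, -0.0]
width: 0.8
```

Request:
jog_arm:
  turn:
    - [0,0,0]
    - [0,0,0]
    - [0,0,0]
    - [0,0,0]
    - [0,0,0]
  slide:
    - [4,0,0]
    - [4,0,0]
    - [3,0,0]
    - [1,0,0]
    - [1,0,0]
  grip: [80,80,80,80,80]

```text
time: 20.85
tool_pos: [0.6151, 0.0395, 0.0805]
tcp_rot: [-1.009, 1.476, -1.478]
wrist_force: [0.1, 0.8, -0.2]
width: 0.799
```

Run:
```python
from h import *
st()
```

```text
t 20.85 drive xy [ 0.59 74.27] z 80.55 yaw-rel -90.16 F_d [-0.21  0.74 -0.16] w 0.799
```

Request:
jog_arm:
  turn:
    - [0,0,0]
    - [0,0,0]
    - [0,0,0]
    - [0,0,0]
    - [0,0,0]
  slide:
    - [1,0,0]
    - [1,0,0]
    - [1,0,0]
    - [1,0,0]
    - [1,0,0]
  grip: [80,80,80,80,80]

```text
time: 21.35
tool_pos: [0.6136, 0.0354, 0.0802]
tcp_rot: [-1.008, 1.477, -1.478]
wrist_force: [1.4, 2.5, -1.3]
width: 0.803
```

Request:
jog_arm:
  turn:
    - [0,0,0]
    - [0,0,0]
    - [0,0,0]
  slide:
    - [1,0,0]
    - [1,0,0]
    - [1,0,0]
  grip: [80,80,80]

```text
time: 21.65
tool_pos: [0.6122, 0.0325, 0.0802]
tcp_rot: [-1.009, 1.477, -1.478]
wrist_force: [1.3, 3.6, -1.1]
width: 0.801
```

Run:
```python
from h import *
st()
d=shot('wrist','w9.png')
```

```text
t 21.65 drive xy [ 0.38 66.68] z 80.18 yaw-rel -90.14 F_d [-0.07  3.85 -1.06] w 0.801
```

View pics/w9.png

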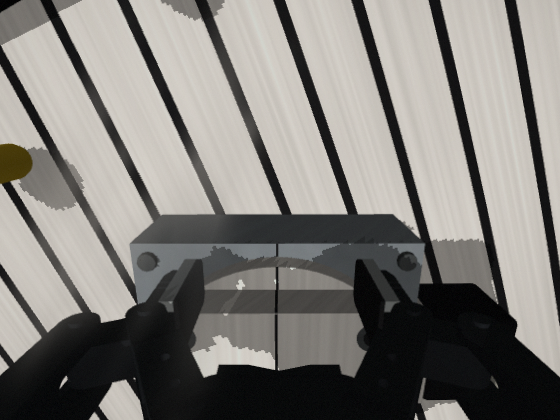

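Run:
```python
from h import *
d=shot('wrist')
s=d['img'][:,:,::-1]
cv2.imwrite('pics/c9.png',cv2.resize(s[230:380,190:370],None,fx=4,fy=4,interpolation=cv2.INTER_CUBIC))
for p,z in [((276,313),.082),((277,290),.062),((277,243),.05),((277,262),.062),((276.5,345),.082)]: print(p,w2d(atz(d,[p],z)[0]))
```

```text
(276, 313) [-0.16451816 54.64420367]
(277, 290) [ 0.20288464 54.2512502 ]
(277, 243) [ 0.23868909 74.12675446]
(277, 262) [ 0.25900057 69.28676507]
(276.5, 345) [-1.80283780e-02  3.81100308e+01]
```

View pics/c9.png

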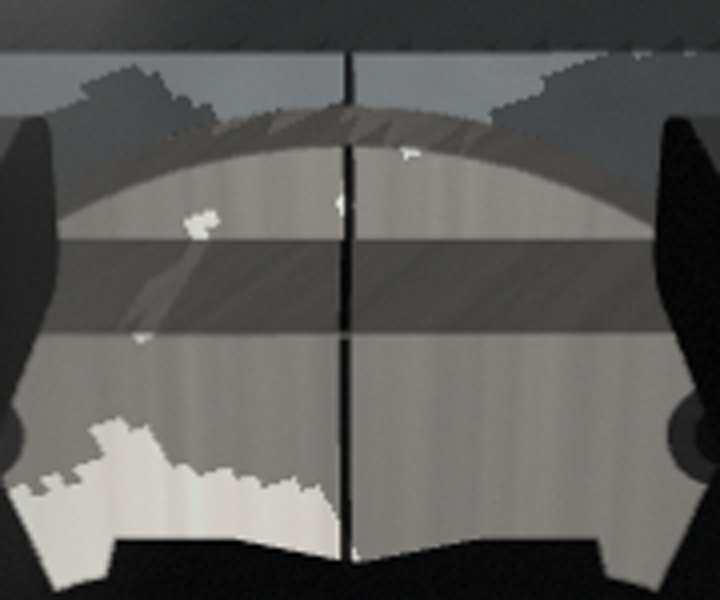

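Request:
jog_arm:
  turn:
    - [0,0,0]
    - [0,0,0]
  slide:
    - [0.5,0,0]
    - [0,0,0]
  grip: [80,80]

```text
time: 21.95
tool_pos: [0.6119, 0.0317, 0.0802]
tcp_rot: [-1.009, 1.477, -1.478]
wrist_force: [1.0, 3.7, -2.2]
width: 0.8
```

Request:
jog_arm:
  turn:
    - [0,0,0]
    - [0,0,0]
    - [0,0,0]
    - [0,0,0]
    - [0,0,0]
  slide:
    - [-8,0,0]
    - [-15,-20,0]
    - [-25,-45,0]
    - [0,-45,0]
    - [0,0,0]
  grip: [80,80,80,80,80]

```text
time: 22.45
tool_pos: [0.6343, 0.0767, 0.1978]
tcp_rot: [-0.998, 1.466, -1.481]
wrist_force: [1.3, -0.2, 0.5]
width: 0.801
```

Run:
```python
from h import *
st()
d=shot('wrist','w10.png'); d=shot('scene','s10.png')
```

```text
t 22.45 drive xy [  5.01 115.87] z 197.77 yaw-rel -90.08 F_d [1.32 0.24 0.54] w 0.801
```

View pics/w10.png

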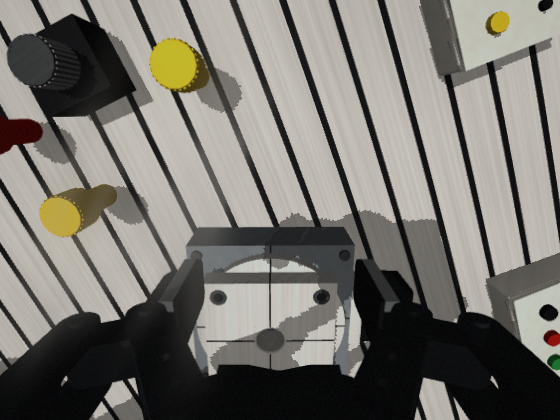

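Request:
jog_arm:
  turn:
    - [0,0,0]
    - [0,0,0]
    - [0,0,0]
    - [0,0,0]
    - [0,0,0]
  slide:
    - [45,-20,0]
    - [50,0,0]
    - [50,0,-5]
    - [0,0,0]
    - [0,0,0]
  grip: [80,80,80,80,80]

```text
time: 23.05
tool_pos: [0.5702, -0.0583, 0.2071]
tcp_rot: [-1.01, 1.481, -1.479]
wrist_force: [0.4, -0.0, -0.2]
width: 0.803
```

Run:
```python
from h import *
st()
d=shot('wrist','w11.png'); s=d['img'][:,:,::-1]
P=proj(d,[[*d2w(x,y),.062] for x in (-85,85) for y in (-85,85)]); print(P)
x0,y0=np.maximum(P.min(0).astype(int),0); x1,y1=P.max(0).astype(int); print(x0,y0,x1,y1)
cv2.imwrite('pics/c11.png',cv2.resize(s[y0:y1,x0:x1],None,fx=3,fy=3,interpolation=cv2.INTER_CUBIC))
```

```text
t 23.05 drive xy [ -6.07 -33.15] z 207.1 yaw-rel -90.32 F_d [ 0.39  0.1  -0.18] w 0.803
[[190.03825414 256.24398162]
 [172.20118195  48.16402965]
 [380.64125117 255.40504111]
 [398.56113237  46.86088972]]
172 46 398 256
```

View pics/c11.png

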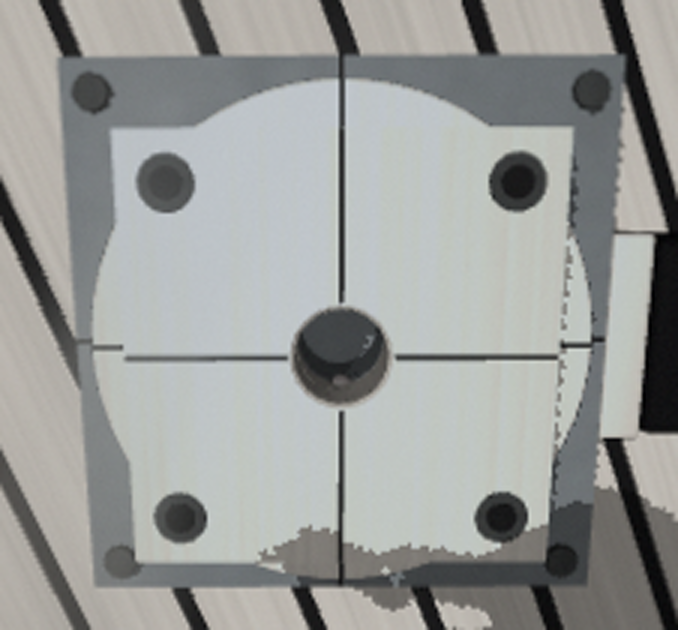

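Run:
```python
from h import *
d=shot('wrist')
meas(d,(172,46),3,[(342,130),(341,560),(126,358),(558,356)],[((105,348),(575,346),.062),((343,57),(341,580),.05),((343,90),(343,120),.062)])
f=lambda p,z: w2d(atz(d,(np.array([p])+.5)/3+np.array([172,46])-.5,z)[0])
C=[f(p,.05) for p in [(59,58),(625,56),(587,585),(97,586)]];print(np.mean(C,0))
Q=[f(p,.082) for p in [(111,128),(574,127),(549,563),(136,564)]];print(np.mean(Q,0))
```

```text
plate drive-frame [0.15 0.77] skew -0.02 0.07
 drive line pts [-64.15   0.38] [64.35  0.48]
 drive line pts [ 1.01 75.46] [  0.75 -72.51]
 drive line pts [ 0.79 66.1 ] [ 0.8  58.86]
[0.89838945 0.65833331]
[0.40542655 0.38404228]
```

Run:
```python
from h import *
delta([0.517,0.224,0.21],DY-np.pi/2)
d=shot('top')
for n in ['stand','plug']:
    for r in nets.search_frame(n,d)[:4]:
        w=R.from_rotvec(d['rotation']).as_matrix()@r['xyz']+d['position']; print(n,r['conf'],w.round(4))
```

```text
t 23.15 pos [ 0.5714 -0.0567  0.2078] yaw -111.3 slide(mm, now axes) [-241.8   -2.1 -152.7] turn deg [ 0.05 -0.15  0.  ] rad [ 0.0009 -0.0027  0.0001] F [-0.21  0.2  -0.69] w 0.803
stand 0.7 [0.5152 0.2215 0.0529]
plug 0.7 [0.4379 0.2118 0.081 ]
plug 0.65 [0.4744 0.134  0.0789]
plug 0.56 [ 0.655  -0.3307  0.0243]
plug 0.51 [0.5176 0.2287 0.0782]
```

Request:
jog_arm:
  turn:
    - [0,-0.0027,0]
    - [0,0,0]
    - [0,0,0]
    - [0,0,0]
    - [0,0,0]
  slide:
    - [-40,0,-25]
    - [-40,0,-25]
    - [-40,0,-25]
    - [-40,0,-25]
    - [-40,0,-25]
  grip: [80,80,80,80,80]

```text
time: 23.8
tool_pos: [0.5269, 0.1773, 0.2089]
tcp_rot: [-1.011, 1.473, -1.475]
wrist_force: [1.2, -0.2, -0.2]
width: 0.803
```

Request:
jog_arm:
  turn:
    - [0,0,0]
    - [0,0,0]
    - [0,0,0]
  slide:
    - [-42,-2,-28]
    - [0,0,0]
    - [0,0,0]
  grip: [80,80,80]

```text
time: 24.1
tool_pos: [0.5161, 0.2252, 0.2106]
tcp_rot: [-1.014, 1.471, -1.473]
wrist_force: [0.3, -0.6, -0.6]
width: 0.803
```

Run:
```python
from h import *
st();delta([0.517,0.224,0.21],DY-np.pi/2)
d=shot('wrist','w12.png')
```

```text
t 24.1 drive xy [-158.8   211.76] z 210.64 yaw-rel -89.72 F_d [ 0.54 -0.46 -0.64] w 0.803
t 24.1 pos [0.5161 0.2252 0.2106] yaw -110.87 slide(mm, now axes) [0.8 0.6 1.3] turn deg [-0.07  0.28  0.03] rad [-0.0012  0.0049  0.0005] F [ 0.34 -0.62 -0.64] w 0.803
```

View pics/w12.png

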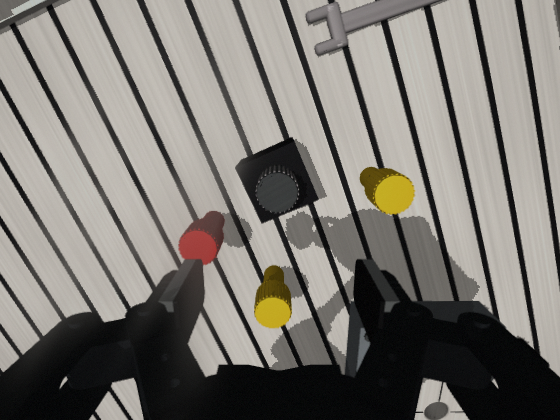

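Run:
```python
from h import *
d=shot('wrist'); s=d['img'][:,:,::-1]
c=cv2.resize(s[125:235,225:335],None,fx=5,fy=5,interpolation=cv2.INTER_CUBIC)
c=np.clip(c.astype(float)*2,0,255).astype(np.uint8)
cv2.imwrite('pics/c12.png',c)
for p,z in [((278,191),.084)]: print(atz(d,[p],z))
```

```text
[[0.52097288 0.23486051 0.084     ]]
```

View pics/c12.png

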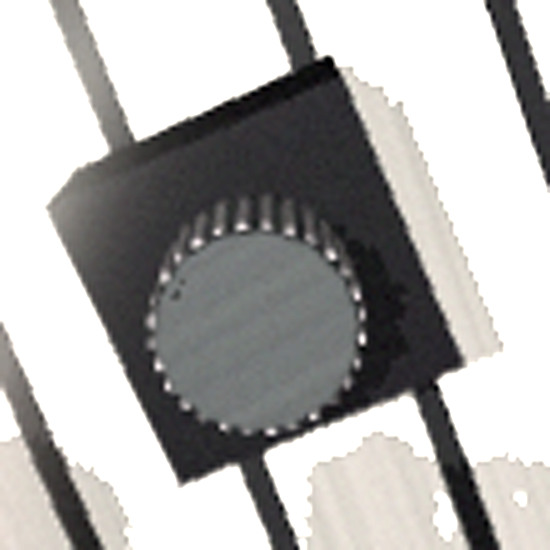

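Run:
```python
from h import *
d=shot('wrist')
p=atz(d,[(275.8,191.2)],.084)[0]; q=atz(d,[(276.4,180.6)],.05)[0]; print(p,q)
delta([p[0],p[1],0.10],DY-np.pi/2)
```

```text
[0.51955466 0.23444416 0.084     ] [0.5203717  0.23570997 0.05      ]
t 24.25 pos [0.5168 0.2224 0.2105] yaw -111.17 slide(mm, now axes) [-12.3 110.5  -1.9] turn deg [-0.05 -0.02  0.04] rad [-0.0009 -0.0003  0.0007] F [ 1.36 -0.44  0.23] w 0.801
```

Request:
jog_arm:
  turn:
    - [0,0,0]
    - [0,0,0]
    - [0,0,0]
    - [0,0,0]
    - [0,0,0]
  slide:
    - [-12.7,0,-1.8]
    - [0,40,0]
    - [0,40,0]
    - [0,0,0]
    - [0,0,0]
  grip: [65,65,65,65,65]

```text
time: 24.75
tool_pos: [0.5194, 0.235, 0.1303]
tcp_rot: [-1.012, 1.477, -1.477]
wrist_force: [0.1, 0.1, 0.5]
width: 0.65
```

Run:
```python
from h import *
delta([.520,.235,.072],DY-np.pi/2)
d=shot('wrist','w13.png')
s=bot.read_state(); T=R.from_rotvec(s['tcp_rot']).as_matrix()
v,u=np.mgrid[0:420,0:560]; uv=np.c_[u.ravel(),v.ravel()]; z=d['depth'].ravel(); k=(z>0)&(z<0.16)
P=(ray(d,uv[k])*z[k][:,None]+d['position']-s['tool_pos'])@T*1000
k=(P[:,1]>-20)&(abs(P[:,2])>20); print('tip',P[k][:,1].max(), np.abs(P[k][:,2]).min())
```

```text
t 24.75 pos [0.5194 0.235  0.1303] yaw -111.22 slide(mm, now axes) [-0.3 58.3  0.6] turn deg [ 0.04 -0.07  0.08] rad [ 0.0007 -0.0012  0.0014] F [0.06 0.1  0.48] w 0.65
tip 14.78518733227045 26.933592689136706
```

View pics/w13.png

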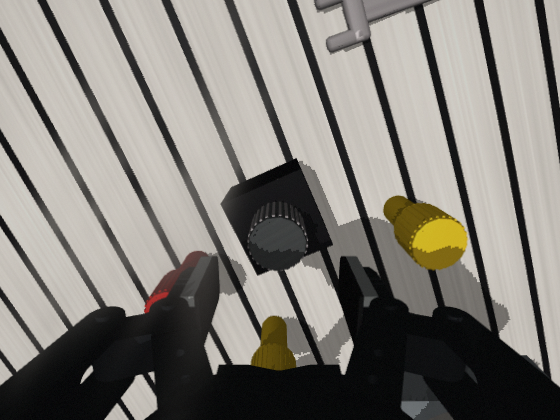

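Request:
jog_arm:
  turn:
    - [0,0,0]
    - [0,0,0]
    - [0,0,0]
    - [0,0,0]
    - [0,0,0]
  slide:
    - [0,25,0]
    - [0,20,0]
    - [0,8,0]
    - [0,2.5,0]
    - [0,0,0]
  grip: [65,65,65,65,60]
  newtons: 50

```text
time: 25.3
tool_pos: [0.5208, 0.236, 0.0767]
tcp_rot: [-1.009, 1.474, -1.476]
wrist_force: [0.4, 0.8, -0.3]
width: 0.597
```

Request:
jog_arm:
  turn:
    - [0,0,0]
    - [0,0,0]
    - [0,0,0]
    - [0,0,0]
    - [0,0,0]
  slide:
    - [0,0,0]
    - [0,0,0]
    - [0,0,0]
    - [0,0,0]
    - [0,0,0]
  grip: [50,44,30,20,20]
  newtons: 50

```text
time: 25.8
tool_pos: [0.5204, 0.2361, 0.0766]
tcp_rot: [-1.009, 1.474, -1.476]
wrist_force: [-1.0, 0.5, 5.6]
width: 0.369
```

Run:
```python
from h import *
st();delta([.520,.235,.072],DY-np.pi/2); shot('wrist','w14.png')
```

```text
t 25.8 drive xy [-158.73  223.45] z 76.63 yaw-rel -89.99 F_d [-1.08  0.15  5.6 ] w 0.369
t 25.8 pos [0.5204 0.2361 0.0766] yaw -111.14 slide(mm, now axes) [1.1 4.6 0. ] turn deg [-0.12  0.01 -0.08] rad [-0.0021  0.0001 -0.0014] F [-0.95  0.53  5.6 ] w 0.369
```

View pics/w14.png

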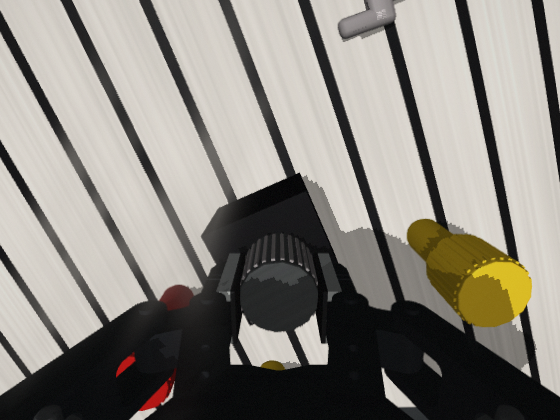

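Request:
jog_arm:
  turn:
    - [0,0,0]
    - [0,0,0]
    - [0,0,0]
    - [0,0,0]
    - [0,0,0]
  slide:
    - [0,-5,0]
    - [0,-35,0]
    - [0,-40,0]
    - [0,-30,0]
    - [0,-5,0]
  grip: [20,20,20,20,20]

```text
time: 26.35
tool_pos: [0.5221, 0.2366, 0.1946]
tcp_rot: [-1.003, 1.471, -1.476]
wrist_force: [1.2, 0.5, -3.0]
width: 0.366
```

Run:
```python
from h import *
st();delta([*d2w(0,0),.19],DY-np.pi/2); d=shot('wrist','w15.png')
s=d['img'][200:350,210:350,::-1].astype(float)*2
cv2.imwrite('pics/c15.png',cv2.resize(np.clip(s,0,255).astype(np.uint8),None,fx=4,fy=4,interpolation=cv2.INTER_CUBIC))
shot('scene','s15.png')
```

```text
t 26.35 drive xy [-157.36  224.54] z 194.62 yaw-rel -89.99 F_d [ 0.9   0.87 -3.03] w 0.366
t 26.35 pos [0.5221 0.2366 0.1946] yaw -111.14 slide(mm, now axes) [224.6   4.5 157.3] turn deg [-0.39  0.01 -0.3 ] rad [-0.0067  0.0002 -0.0052] F [ 1.15  0.49 -3.03] w 0.366
```

View pics/c15.png

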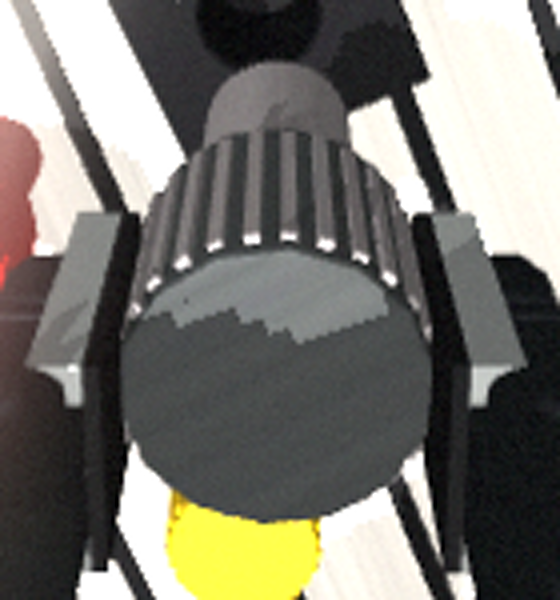

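View pics/s15.png

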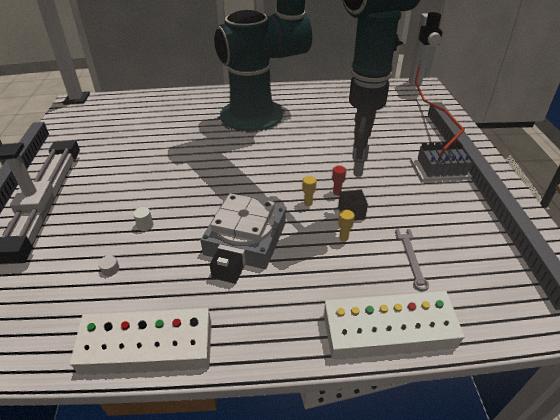

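Run:
```python
from h import *
d=shot('wrist'); s=bot.read_state(); T=R.from_rotvec(s['tcp_rot']).as_matrix()
o=(d['position']-s['tool_pos'])@T; print(o)
r=(ray(d,[(278.9,295.9)])@T)[0]
for y in (-.0074,-.005): print((o+r*(y-o[1])/r[1])*1000)
delta([*d2w(0,0),.19],DY-np.pi/2)
```

```text
[-0.0723437  -0.12857082  0.00112864]
[ 0.31929358 -7.4         1.64185965]
[ 1.75851119 -5.          1.65202492]
t 26.5 pos [0.5187 0.2352 0.1888] yaw -111.14 slide(mm, now axes) [222.1  -1.  160. ] turn deg [0.02 0.01 0.08] rad [0.0004 0.0001 0.0014] F [ 1.14  0.58 -4.32] w 0.375
```

Run:
```python
from h import *
d=shot('wrist','w16.png'); s=bot.read_state(); T=R.from_rotvec(s['tcp_rot']).as_matrix()
o=(d['position']-s['tool_pos'])@T; print(o)
C=np.array([[0,.959,.283],[0,-.283,.959],[1,0,0]]); o=np.array([-.07229,-.12652,.00062])
p=cv2.undistortPoints(np.array([[[278.9,295.9]]]),d['intrinsics'],np.array(d['distortion']))[0,0]
r=C@np.array([p[0],p[1],1])
for y in (-.0094,-.0074,-.005): print((o+r*(y-o[1])/r[1])*1000)
st()
```

```text
[-0.07209939 -0.12773     0.00087126]
[-1.71550582 -9.4         0.7548091 ]
[-0.51034028 -7.4         0.75711117]
[ 0.93585837 -5.          0.75987365]
t 26.55 drive xy [-160.56  221.57] z 187.73 yaw-rel -89.99 F_d [-1.13 -0.17 -4.03] w 0.369
```

Request:
jog_arm:
  turn:
    - [0,0,0]
    - [0,0,0]
    - [0,0,0]
    - [0,0,0]
    - [0,0,0]
  slide:
    - [25,0,18]
    - [36,0,26]
    - [36,0,26]
    - [36,0,26]
    - [36,0,26]
  grip: [20,20,20,20,20]

```text
time: 27.05
tool_pos: [0.5707, 0.0324, 0.187]
tcp_rot: [-1.016, 1.478, -1.474]
wrist_force: [0.5, 0.2, -3.7]
width: 0.368
```

Request:
jog_arm:
  turn:
    - [0,0,0]
    - [0,0,0]
    - [0,0,0]
    - [0,0,0]
    - [0,0,0]
  slide:
    - [30,0,22]
    - [17,0,12]
    - [5.5,0,4]
    - [0,0,0]
    - [0,0,0]
  grip: [20,20,20,20,20]

```text
time: 27.55
tool_pos: [0.5878, -0.0278, 0.1888]
tcp_rot: [-1.013, 1.477, -1.474]
wrist_force: [-0.2, -0.4, -4.2]
width: 0.371
```

Run:
```python
from h import *
st();delta([*d2w(-0.3,0),.19],DY-np.pi/2); d=shot('wrist','w17.png');st()
shot('scene','s17.png')
```

```text
t 27.55 drive xy [-0.64  1.71] z 188.77 yaw-rel -89.98 F_d [-0.1  -0.42 -4.22] w 0.371
t 27.55 pos [ 0.5878 -0.0278  0.1888] yaw -111.13 slide(mm, now axes) [ 1.7 -1.2  0.3] turn deg [0.12 0.02 0.01] rad [0.0021 0.0003 0.0002] F [-0.24 -0.35 -4.22] w 0.371
t 27.6 drive xy [-0.56  2.09] z 189.22 yaw-rel -89.94 F_d [ 0.04  0.11 -3.23] w 0.368
```

View pics/w17.png

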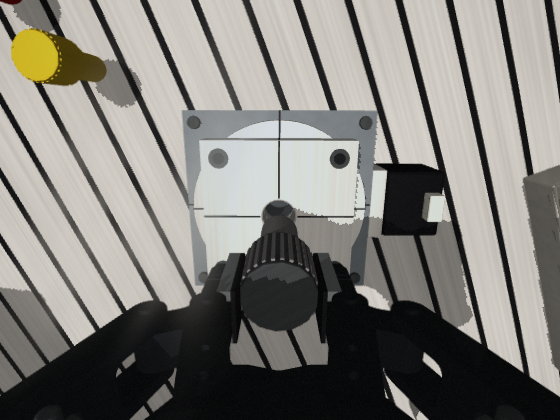

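Request:
jog_arm:
  turn:
    - [0.002,0,0]
    - [0,0,0]
    - [0,0,0]
    - [0,0,0]
    - [0,0,0]
  slide:
    - [2,0,0.4]
    - [0,15,0]
    - [0,13,0]
    - [0,0,0]
    - [0,0,0]
  grip: [20,20,20,20,20]

```text
time: 28.15
tool_pos: [0.5877, -0.0305, 0.1609]
tcp_rot: [-1.012, 1.475, -1.476]
wrist_force: [-0.1, -0.3, -3.1]
width: 0.37
```

Run:
```python
from h import *
st(); d=shot('wrist','w18.png');st();
s=d['img'][90:300,170:390,::-1]
cv2.imwrite('pics/c18.png',cv2.resize(s,None,fx=3.4,fy=2.8,interpolation=cv2.INTER_CUBIC))
c=shot('scene')['img'][170:280,190:300,::-1]; cv2.imwrite('pics/cs18.png',cv2.resize(c,None,fx=5,fy=5,interpolation=cv2.INTER_CUBIC))
```

```text
t 28.15 drive xy [ 0.21 -0.88] z 160.95 yaw-rel -89.98 F_d [ 0.03 -0.32 -3.11] w 0.37
t 28.2 drive xy [ 0.91 -0.75] z 161.83 yaw-rel -89.99 F_d [ 0.54 -0.13 -2.91] w 0.367
```

View pics/c18.png

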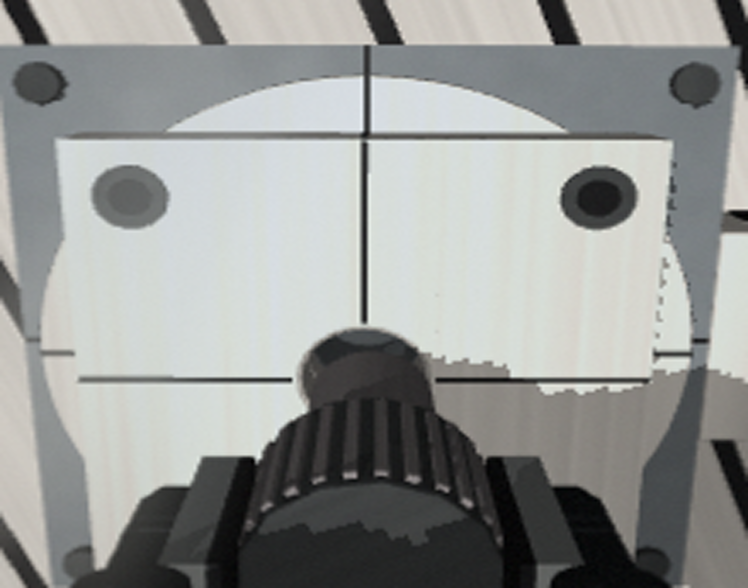

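View pics/cs18.png

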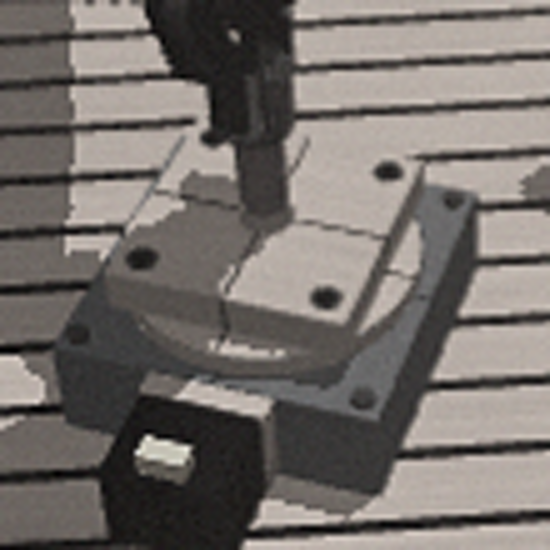

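Request:
jog_arm:
  turn:
    - [0,0,0]
    - [0,0,0]
    - [0,0,0]
    - [0,0,0]
    - [0,0,0]
  slide:
    - [-0.5,3,-0.9]
    - [0,3,0]
    - [0,2.5,0]
    - [0,2.5,0]
    - [0,2,0]
  grip: [20,20,20,20,20]

```text
time: 28.75
tool_pos: [0.5878, -0.0299, 0.1491]
tcp_rot: [-1.01, 1.473, -1.477]
wrist_force: [-0.5, 0.5, -2.8]
width: 0.369
```

Run:
```python
from h import *
st();print(bot.read_state()['torque'].round(2))
```

```text
t 28.75 drive xy [ 0.16 -0.28] z 149.15 yaw-rel -90.0 F_d [-0.6   0.29 -2.78] w 0.369
[ 0.    0.26 -0.01]
```

Request:
jog_arm:
  turn:
    - [0,0,0]
    - [0,0,0]
    - [0,0,0]
    - [0,0,0]
    - [0,0,0]
  slide:
    - [0,2,0]
    - [0,2,0]
    - [0,2,0]
    - [0,2,0]
    - [0,2,0]
  grip: [20,20,20,20,20]

```text
time: 29.25
tool_pos: [0.5876, -0.0298, 0.1391]
tcp_rot: [-1.01, 1.474, -1.477]
wrist_force: [-3.1, 0.4, -1.9]
width: 0.367
```

Run:
```python
from h import *
st();print(bot.read_state()['torque'].round(2))
```

```text
t 29.25 drive xy [-0.1  -0.29] z 139.13 yaw-rel -89.99 F_d [-3.01 -0.69 -1.91] w 0.367
[0.16 0.61 0.01]
```

Request:
jog_arm:
  turn:
    - [0,0,0]
    - [0,0,0]
    - [0,0,0]
    - [0,0,0]
    - [0,0,0]
  slide:
    - [0,0,-0.6]
    - [0,2,0]
    - [0,2,0]
    - [0,2,0]
    - [0,2,0]
  grip: [20,20,20,20,20]

```text
time: 29.75
tool_pos: [0.5875, -0.0297, 0.1313]
tcp_rot: [-1.01, 1.473, -1.477]
wrist_force: [-2.6, -0.3, -2.1]
width: 0.367
```

Run:
```python
from h import *
st();print(bot.read_state()['torque'].round(2))
```

```text
t 29.75 drive xy [-0.2  -0.22] z 131.29 yaw-rel -89.99 F_d [-2.28 -1.23 -2.09] w 0.367
[ 0.11  0.46 -0.03]
```

Request:
jog_arm:
  turn:
    - [0,0,0]
    - [0,0,0]
    - [0,0,0]
    - [0,0,0]
    - [0,0,0]
  slide:
    - [0.3,0,-0.5]
    - [0,1.5,0]
    - [0,1.5,0]
    - [0,1.5,0]
    - [0,1.5,0]
  grip: [20,20,20,20,20]

```text
time: 30.25
tool_pos: [0.5873, -0.0299, 0.1254]
tcp_rot: [-1.009, 1.472, -1.478]
wrist_force: [0.1, -0.7, -3.1]
width: 0.368
```

Run:
```python
from h import *
st();print(bot.read_state()['torque'].round(2))
```

```text
t 30.25 drive xy [-0.4  -0.48] z 125.37 yaw-rel -89.99 F_d [ 0.36 -0.59 -3.15] w 0.368
[ 0.01  0.04 -0.  ]
```

Free of side load, nose about 7 mm into the drive. Now onto the spring balls.

Request:
jog_arm:
  turn:
    - [0,0,0]
    - [0,0,0]
    - [0,0,0]
    - [0,0,0]
    - [0,0,0]
  slide:
    - [0,1,0]
    - [0,1,0]
    - [0,1,0]
    - [0,1,0]
    - [0,1,0]
  grip: [20,20,20,20,20]

```text
time: 30.75
tool_pos: [0.5871, -0.03, 0.1204]
tcp_rot: [-1.01, 1.473, -1.478]
wrist_force: [-0.4, -0.7, -2.4]
width: 0.368
```

Run:
```python
from h import *
st();print(bot.read_state()['torque'].round(2))
```

```text
t 30.75 drive xy [-0.56 -0.62] z 120.44 yaw-rel -89.99 F_d [-0.17 -0.76 -2.41] w 0.368
[-0.13  0.05  0.01]
```

Request:
jog_arm:
  turn:
    - [0,0,0]
    - [0,0,0]
    - [0,0,0]
    - [0,0,0]
    - [0,0,0]
  slide:
    - [0,1,0]
    - [0,1,0]
    - [0,0.7,0]
    - [0,0.7,0]
    - [0,0.7,0]
  grip: [20,20,20,20,20]

```text
time: 31.25
tool_pos: [0.5875, -0.0299, 0.1167]
tcp_rot: [-1.009, 1.472, -1.478]
wrist_force: [-1.5, -1.0, 2.6]
width: 0.363
```

Run:
```python
from h import *
st();print(bot.read_state()['torque'].round(2))
```

```text
t 31.25 drive xy [-0.22 -0.39] z 116.71 yaw-rel -89.99 F_d [-1.03 -1.45  2.56] w 0.363
[-0.13  0.23  0.03]
```

Request:
jog_arm:
  turn:
    - [0,0,0]
    - [0,0,0]
    - [0,0,0]
    - [0,0,0]
    - [0,0,0]
  slide:
    - [0,0.7,0]
    - [0,0.7,0]
    - [0,0.7,0]
    - [0,0,0]
    - [0,0,0]
  grip: [20,20,20,20,20]

```text
time: 31.75
tool_pos: [0.5872, -0.03, 0.1138]
tcp_rot: [-1.009, 1.473, -1.478]
wrist_force: [1.7, -1.2, -3.3]
width: 0.369
```

Run:
```python
from h import *
st();print(bot.read_state()['torque'].round(2))
```

```text
t 31.75 drive xy [-0.46 -0.57] z 113.75 yaw-rel -89.99 F_d [ 2.   -0.56 -3.34] w 0.369
[-0.27 -0.55 -0.05]
```

Request:
jog_arm:
  turn:
    - [0,0,0]
    - [0,0,0]
    - [0,0,0]
    - [0,0,0]
    - [0,0,0]
  slide:
    - [0,1,0.4]
    - [0,1,0]
    - [0,0.8,0]
    - [0,0.6,0]
    - [0,0.4,0]
  grip: [20,20,20,20,20]

```text
time: 32.25
tool_pos: [0.5872, -0.0299, 0.1103]
tcp_rot: [-1.01, 1.473, -1.477]
wrist_force: [0.4, -0.8, -0.8]
width: 0.367
```

Run:
```python
from h import *
st();print(bot.read_state()['torque'].round(2))
```

```text
t 32.25 drive xy [-0.39 -0.51] z 110.27 yaw-rel -89.99 F_d [ 0.7  -0.59 -0.8 ] w 0.367
[-0.21 -0.15 -0.01]
```

Request:
jog_arm:
  turn:
    - [0,0,0]
    - [0,0,0]
    - [0,0,0]
  slide:
    - [0,0.4,0]
    - [0,0.4,0]
    - [0,0,0]
  grip: [20,20,20]

```text
time: 32.55
tool_pos: [0.5872, -0.0299, 0.1094]
tcp_rot: [-1.01, 1.473, -1.477]
wrist_force: [0.9, -0.6, -1.2]
width: 0.368
```

Request:
jog_arm:
  turn:
    - [0,0,0]
    - [0,0,0]
    - [0,0,0]
  slide:
    - [0,0.4,0]
    - [0,0.4,0]
    - [0,0,0]
  grip: [20,20,20]

```text
time: 32.85
tool_pos: [0.5873, -0.0299, 0.109]
tcp_rot: [-1.01, 1.473, -1.477]
wrist_force: [-0.7, 0.1, 1.2]
width: 0.367
```

Request:
jog_arm:
  turn:
    - [0,0,0]
    - [0,0,0]
    - [0,0,0]
  slide:
    - [0,0.4,0]
    - [0,0,0]
    - [0,0,0]
  grip: [20,20,20]

```text
time: 33.15
tool_pos: [0.5874, -0.0299, 0.1089]
tcp_rot: [-1.01, 1.473, -1.477]
wrist_force: [-1.7, -0.4, 5.8]
width: 0.368
```

Request:
jog_arm:
  turn:
    - [0,0,0]
    - [0,0,0]
    - [0,0,0]
  slide:
    - [0,0.4,0]
    - [0,0,0]
    - [0,0,0]
  grip: [20,20,20]

```text
time: 33.45
tool_pos: [0.5874, -0.0299, 0.1089]
tcp_rot: [-1.01, 1.473, -1.477]
wrist_force: [-2.8, 0.8, 7.1]
width: 0.37
```

Request:
jog_arm:
  turn:
    - [0,0,0]
    - [0,0,0]
    - [0,0,0]
  slide:
    - [0,0.4,0]
    - [0,0,0]
    - [0,0,0]
  grip: [20,20,20]

```text
time: 33.75
tool_pos: [0.5875, -0.0298, 0.1088]
tcp_rot: [-1.009, 1.473, -1.477]
wrist_force: [-4.1, 0.7, 9.0]
width: 0.366
```

Run:
```python
from h import *
st()
```

```text
t 33.75 drive xy [-0.25 -0.3 ] z 108.83 yaw-rel -89.99 F_d [-4.04 -0.79  9.01] w 0.366
```

Request:
jog_arm:
  turn:
    - [0,0,0]
    - [0,0,0]
    - [0,0,0]
    - [0,0,0]
  slide:
    - [0,0,-0.8]
    - [0,0.4,-0.3]
    - [0,0.3,0]
    - [0,0,0]
  grip: [20,20,20,20]

```text
time: 34.15
tool_pos: [0.5873, -0.0298, 0.1088]
tcp_rot: [-1.008, 1.471, -1.478]
wrist_force: [-2.5, -0.2, 9.4]
width: 0.371
```

Run:
```python
from h import *
st()
```

```text
t 34.15 drive xy [-0.37 -0.31] z 108.79 yaw-rel -89.98 F_d [-2.23 -1.1   9.42] w 0.371
```

Request:
jog_arm:
  turn:
    - [0,0,0]
    - [0,0,0]
    - [0,0,0]
    - [0,0,0]
  slide:
    - [0,0.4,-0.4]
    - [0,0.3,0]
    - [0,0,0]
    - [0,0,0]
  grip: [20,20,20,20]

```text
time: 34.55
tool_pos: [0.5874, -0.0297, 0.1088]
tcp_rot: [-1.007, 1.47, -1.479]
wrist_force: [-3.2, -0.9, 13.3]
width: 0.367
```

Run:
```python
from h import *
st()
```

```text
t 34.55 drive xy [-0.37 -0.3 ] z 108.77 yaw-rel -89.99 F_d [-2.6  -2.02 13.32] w 0.367
```

Request:
jog_arm:
  turn:
    - [0,0,0]
    - [0,0,0]
    - [0,0,0]
    - [0,0,0]
  slide:
    - [0,0,0]
    - [0,0,0]
    - [0,0,0]
    - [0,0,0]
  grip: [20,20,20,20]

```text
time: 34.95
tool_pos: [0.5874, -0.0297, 0.1088]
tcp_rot: [-1.007, 1.47, -1.479]
wrist_force: [-3.1, -0.4, 12.7]
width: 0.37
```

Request:
jog_arm:
  turn:
    - [0,0,0]
    - [0,0,0]
    - [0,0,0]
    - [0,0,0]
  slide:
    - [0,-0.8,0.5]
    - [0,-0.8,0.5]
    - [0,0,0]
    - [0,0,0]
  grip: [20,20,20,20]

```text
time: 35.35
tool_pos: [0.5874, -0.0298, 0.1089]
tcp_rot: [-1.009, 1.472, -1.478]
wrist_force: [-3.0, 0.2, 7.0]
width: 0.366
```

Run:
```python
from h import *
st()
```

```text
t 35.35 drive xy [-0.32 -0.35] z 108.88 yaw-rel -89.99 F_d [-2.9  -0.92  7.02] w 0.366
```

Request:
jog_arm:
  turn:
    - [0,0,0]
    - [0,0,0]
    - [0,0,0]
    - [0,0,0]
  slide:
    - [0,-0.6,-0.8]
    - [0,0,0]
    - [0,0,0]
    - [0,0,0]
  grip: [20,20,42,50]

```text
time: 35.75
tool_pos: [0.5854, -0.0293, 0.1076]
tcp_rot: [-1.011, 1.475, -1.477]
wrist_force: [0.5, -0.6, -0.2]
width: 0.5
```

Request:
jog_arm:
  turn:
    - [0,0,0]
    - [0,0,0]
    - [0,0,0]
    - [0,0,0]
  slide:
    - [0,0,0]
    - [0,0,0]
    - [0,0,0]
    - [0,0,0]
  grip: [60,70,70,70]

```text
time: 36.15
tool_pos: [0.5861, -0.0295, 0.1083]
tcp_rot: [-1.01, 1.473, -1.477]
wrist_force: [0.7, -0.3, -0.1]
width: 0.699
```

Request:
jog_arm:
  turn:
    - [0,0,0]
    - [0,0,0]
    - [0,0,0]
    - [0,0,0]
    - [0,0,0]
  slide:
    - [0,-10,0]
    - [0,-30,0]
    - [0,-40,0]
    - [20,-30,0]
    - [20,0,0]
  grip: [70,70,70,70,70]

```text
time: 36.65
tool_pos: [0.5751, -0.0673, 0.2257]
tcp_rot: [-1.002, 1.463, -1.481]
wrist_force: [1.3, -0.4, 1.0]
width: 0.698
```

Request:
jog_arm:
  turn:
    - [0,0,0]
    - [0,0,0]
  slide:
    - [0,0,0]
    - [0,0,0]
  grip: [70,70]

```text
time: 36.85
tool_pos: [0.5713, -0.0667, 0.2188]
tcp_rot: [-1.008, 1.474, -1.478]
wrist_force: [-0.2, -0.5, -0.2]
width: 0.702
```

Run:
```python
from h import *
st(); d=shot('wrist','w20.png'); s=d['img'][:,:,::-1]
P=proj(d,[[*d2w(x,y),.062] for x in (-85,85) for y in (-85,85)])
x0,y0=np.maximum(P.min(0).astype(int),0); x1,y1=P.max(0).astype(int); print(x0,y0,x1,y1)
cv2.imwrite('pics/c20.png',cv2.resize(s[y0:y1,x0:x1],None,fx=2.8,fy=2.8,interpolation=cv2.INTER_CUBIC))
c=shot('scene')['img'][130:290,190:400,::-1]; cv2.imwrite('pics/cs20.png',cv2.resize(c,None,fx=3.5,fy=3.5,interpolation=cv2.INTER_CUBIC))
```

```text
t 36.85 drive xy [ -2.04 -40.58] z 218.76 yaw-rel -90.06 F_d [ 0.03 -0.53 -0.16] w 0.702
170 40 388 243
```

View pics/c20.png

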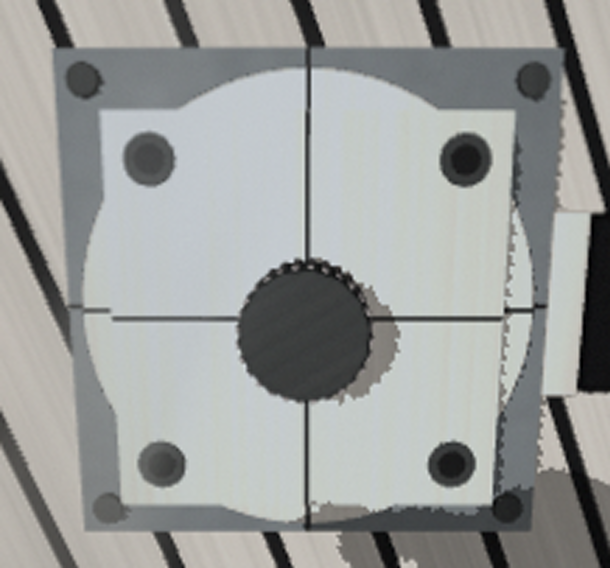

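View pics/cs20.png

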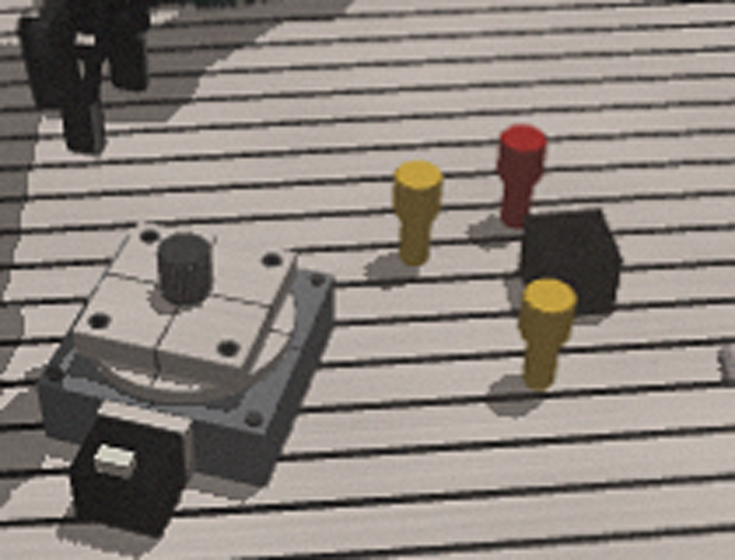

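Run:
```python
from h import *
d=shot('wrist')
meas(d,(170,40),2.8,[(308,115),(306,500),(115,319),(500,318)],[((95,311),(518,311),.062),((309,49),(307,528),.05)])
f=lambda p,z: w2d(atz(d,(np.array([p])+.5)/2.8+np.array([170,40])-.5,z)[0])
print('plug top',f((304.5,335),.116))
v,u=[int(x) for x in (335/2.8+40,304/2.8+170)]
dp=d['depth']
def h(v,u): 
    z=np.median(dp[v-3:v+4,u-3:u+4]); return (ray(d,[(u,v)])[0]*z+d['position'])[2]
print('head top z',h(v,u),'plate z',h(int(200/2.8+40),int(240/2.8+170)),h(int(430/2.8+40),int(230/2.8+170)))
st()
```

```text
plate drive-frame [-1.02  0.03] skew -0.24 0.16
 drive line pts [-64.78  -0.14] [62.7  -0.11]
 drive line pts [-0.36 74.47] [ -0.79 -73.74]
plug top [-1.7598339   0.06686731]
head top z 0.11730237751535083 plate z 0.0827984126921823 0.08303569850944381
t 37.0 drive xy [ -2.49 -40.  ] z 217.53 yaw-rel -89.97 F_d [-0.48 -0.2  -0.82] w 0.698
```

Run:
```python
from h import *
bot.finish_job(); st()
```

```text
the job is handed in; nothing more can be done
the job is handed in; nothing more can be done
```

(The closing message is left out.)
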